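# Slide the sampling module into the spectrometer and lock it

### The arm

A 6-joint arm with a two-finger parallel gripper is mounted at the origin on the work surface. World frame = base frame: x ahead of the robot, y to its left, z up, the work surface at z = 0. Lengths are in m, angles in degrees, forces in N, time in s.
With the tool pointing down it reaches from about 0.4 to 0.825 m from the base axis. Payload 7 kg.
Tool frame: the origin (TCP) lies on the centre line of the jaws, within the pads' length; the fingertips stand r.nose_length ahead of it and the grasp point (between the pads) lies 2 mm behind it (r.nose_length is the distance from the TCP to the fingertips, in m); z points along the fingers, y is the direction in which the jaws open and shut (so a half turn about z gives the same grasp; the last joint's range is limited). The gripper opens to 88 mm and grips with 3 to 60 N. Pads are 19 mm wide; open, the fingers measure 130 mm over their backs; the gripper's body (78 mm by 193 mm) begins 47 mm behind the grasp point.
Start: joints at [-58.436, 20.546, 0.682, 0, -70.136, -16.507], TCP at [0.175, -0.652, 0.244] pointing down, gripper open.
Joint ranges: [-176.03, 176.03], [-82.01, 121.73], [-58.28, 71.71], [-173.87, 95.51], [-174.79, -0.11], [-173.66, 173.66]. Speed limits (degrees/s): [136.94, 136.94, 172.46, 180, 180, 180].

### API

Orientations are given as [roll, pitch, yaw] about the fixed x, y, z axes, in that order (R = Rz(yaw) Ry(pitch) Rx(roll)).
In Python, from plant import r gives the robot as it stands.
- The arm moves only by the tool apply_moves, never from a script. Its argument "targets" is a list of rows, each a list of 3 entries, a list of its own where there are three numbers: the shift along the tool's x, y, z scaled (see below), then the turn, a rotation vector about the tool's x, y, z scaled (see below), then the finger opening in mm, from 0 to 87.6. A call has 1 to 5 rows; each row shifts and turns the pose as measured when the row begins, along the tool's axes as they then stand; what a row does not reach is not made up. The controller multiplies each number of a shift by 0.04 m and each number of a turn by 8 degrees. A row lasts 1/10 s, in which the tool goes at most 50 mm and 8.59 degrees, less where a joint would pass 70% of its speed; a pose out of reach is approached as far as the arm can. A call with a number of a shift or a turn outside -1 to 1 is refused whole. A call with a gripper value outside its range is refused whole. The fingers move at their own pace and stop on an object; "squeeze" is the grip in N (left out, the last holds). Time passes only in rows, so rows that do not move let the fingers close. It gives the time, the measured TCP pose, the force and the opening at its end, in the units of the state.
- r.get_state(): the state, without advancing time (a new reading comes with each control period).
- r.capture(name): name is "scene" or "side" or "wrist"; returns a dict with "img" (400x640x3 uint8, blue, green, red), "z_map" (400x640 float32, m along the optical axis (not along the pixel's ray), 0 where there is no reading), "fx", "fy", "cx", "cy" (pixels), "k1" (the pictures are not rectified: a ray, as slopes to the right and down, at radius r is drawn at 1 + k1 r^2 times it, then the intrinsics apply), "camera_from_world" (4x4, takes a point from world to camera coordinates); the wrist camera has in their place "mount" (4x4, takes a point from camera to tool coordinates, whose origin is the TCP and whose axes are the flange's). Camera axes: x right, y up, looking along -z (the intrinsics and any distortion apply to the point x, -y, -z); pixel columns grow to the right and rows downward; lengths in m; the calibration is good to about 2 mm. A picture is of the moment at which its call begins: read the wrist's pose just before it.
- r.close_job(): hands the job in, once; it reports no verdict.
The state is a dict: "time_s": time; "joints": joint angles; "qd": joint speeds; "joint_torque": joint torques, N m; "tcp_pos": TCP position; "eef_rot": TCP orientation; "contact_force": force on the tool from outside, world axes, zero at the start; "moment": the same for the moment, N m; "gripper_width": finger opening in m.
Only numpy, scipy, OpenCV 4.12 (cv2) and the standard library are available. Lean on these libraries where they do the work, as an engineer would, in place of code of your own. Each camera call takes 0.05 s, during which the arm holds its last target.

### The job

Push the black sampling module along the spectrometer's shelf, squarely through the narrow gap between the two guide rails, until it is fully home against the rear stop; then push the red-knobbed lock lever round until it is fully shut across the module's front. Push gently, and only on the module's flat base: do not touch the press that stands on it, do not lift or tip the module, and leave everything else on the bench where it stands.

Things in the scene. Friction and masses are not known exactly. Their poses are not given: they have to be found in the camera images.
- spectrometer: Off-white bench spectrometer, fixed. x points into its bay (away from the robot at yaw 0), y left, z up; origin on the bench under the middle of the bay's mouth. Plinth 370 wide (y -185 to 185), 36 high; its part x -185 to 0 is the flat loading shelf (top z = 36). Two housings, 135 above the plinth, stand beyond x = 80 outward of |y| = 90; a lower one behind the stop. All sizes in mm.
- rail_left (a point): Tip of the left guide rail's round nose, on the shelf: x = 10, y = 74 in the spectrometer's frame. Each aluminium rail is 18 high, 14 wide (nose radius 7) and runs to x = 93; the inner faces are at y = +67 and -67, so the gap is 134 wide.
- rail_right (a point): The same on the right rail: x = 10, y = -74 in the spectrometer's frame.
- rear_stop (a point): Foot of the middle of the rear stop's face: x = 104, y = 0, z = 36 in the spectrometer's frame. The stop is a black bar across the bay, 20 high.
- module: Loose black sampling module, about 0.85 kg. Origin: centre of its underside. Flat base 104 deep (x -52 to 52), 130 wide (y -65 to 65), 26 high; front face flat at x = -52; rear upright corners of radius 12. A steel disc (radius 26, 2.5 high) lies on top. Fully home it is square to the spectrometer at x = 52, y = 0, z = 36 in its frame: rear face on the stop, front face at x = 0, 2 mm free each side.
- module_front (a point): Middle of the lower edge of the module's front face (x = -52 in its frame): push there; 2 to 4 N slides it. At the start the module stands on the shelf with its rear edge some 20 to 70 mm short of the rails, up to 25 mm off the bay's centre line and turned up to 0.3 rad.
- press: The delicate press fixed on the module's base (do not touch). Origin 26 above the module's, same axes. Steel post (radius 11) at x = 34, y = 0; an arm 14 to 20 wide runs from it to x = -16, 35 to 47 above the origin, with a tip down to the disc; black knob (radius 17) on the post, 47 to 79 above the origin.
- lock_lever (a joint): Lock lever's angle about its upright pivot. 0: open, pointing to direction 260 degrees in the spectrometer's xy plane (from x towards y), i.e. out to the right. It grows clockwise seen from above, pointing to the front at 1.40, to 2.97: fully shut, at a hard stop, pointing to spectrometer +y across the module's front, 3.5 mm clear of it. Starts at 0 to 0.35; stays where left; about 1 N at the knob moves it.
- lever_pivot (a point): Point on the lever's pivot axis, 8.5 mm above the shelf, at x = -10, y = -95 mm in the spectrometer's frame. The steel bar is 12 wide, from 8.5 to 15.5 mm above the shelf; the boss has radius 11.
- lever_knob (a point): Centre of the top of the lever's red upright cylindrical knob: radius 6.5 mm, reaching from 8.5 to 38.5 mm above the shelf, 55 mm from the pivot axis.
- vial: Small capped vial, radius 11, 42 high, standing on the left part of the shelf. Origin: centre of its underside. Leave it.
- puck: Brass puck, radius 17, 9 high, lying on the left front part of the shelf. Origin: centre of its underside. Leave it.
- wash_bottle: White wash bottle, radius 34, 160 high, on the bench to the left. Origin: centre of its underside.
- amber_bottle: Amber bottle, radius 30, 120 high, on the bench to the left. Origin: centre of its underside.
- mortar: Small stone mortar bowl, radius 40, 35 high, on the bench to the right. Origin: centre of its underside.
- pellet_die: Steel pellet die, radius 27, 62 high, on the bench to the right. Origin: centre of its underside.
- powder_jar: White jar with a blue cap, radius 22, 55 high, on the bench to the left. Origin: centre of its underside.
Not all that is in view belongs to the job. What is shaped like the module but brown is not meant.

How it is judged (in metres and radians):
On the way:
1. the module is home against the rear stop, between the rails (x of module in the frame of spectrometer between 0.048 and 0.056 m and y of module in the frame of spectrometer between -0.004 and 0.004 m and z of module in the frame of spectrometer between 0.032 and 0.04 m and angle between the x axis of module and the x axis of spectrometer, either way round below 0.05 rad), for 0.2 s.
At the end, for the whole second after the job is handed in: The module stands flat between the rails, within 4 mm of fully home in depth and sideways and within 0.05 rad of square, at rest, and the lock lever is within 0.15 rad of fully shut (all of step 1 and value of joint lock_lever above 2.82 rad and linear speed of module below 0.01 m/s and velocity of joint lock_lever below 0.05 rad/s); the robot touches nothing.
It fails at once if the module is lifted more than 8 mm or tipped more than 0.12 rad (z of module in the frame of spectrometer above 0.044 m or angle between module's own z axis and vertical above 0.12 rad).
It fails at once if the press on the module is touched (contact force between any of the fingers, the arm and press above 0.5 N).
It fails at once if the module is pushed harder than 80 N (contact force between the fingers and module above 80 N).
It fails at once if the lever is pushed harder than 35 N (or pinched) (contact force between the fingers and lock_lever above 35 N).
It fails at once if another thing is moved more than 15 mm or tipped (distance of any of vial, puck, wash_bottle, amber_bottle, mortar, pellet_die, powder_jar from where it was at the start of the episode above 0.015 m or angle between any of vial, puck, wash_bottle, amber_bottle, mortar, pellet_die, powder_jar's own z axis and vertical above 0.4 rad).
It also fails if it takes over 72 s, if anything falls off the work surface, if the arm or the gripper's body presses on something with over 40 N, if the wrist force passes 120 N, or if a joint passes its speed limit or range.

## Working session

There is one attempt and no reset: what is moved stays moved. The work goes in short steps, Python scripts to look and compute and a tool call to move; the robot and the scene stay as the last step left them, time stands still between calls to the robot, and variables do not carry over. Pictures are saved under pics/ and viewed, and the job is handed in when it is done.

Besides the shell and the picture viewer there is one more tool, called after "Request:" by a JSON object that holds its "fn" and its "kwargs". apply_moves: Moves the arm, as the interface text tells. Its arguments: {"type":"object","properties":{"targets":{"type":"array","items":{"type":"array"}},"squeeze":{"type":"number"}},"required":["targets"]}

```bash
ls; mkdir -p pics; python3 - <<'E'
from plant import r
import cv2
print(r.get_state(), r.nose_length)
for n in ("scene","side","wrist"):
    d=r.capture(n); cv2.imwrite(f"pics/{n}0.png",d["img"])
    print(n,{k:v for k,v in d.items() if k not in("img","z_map")})
E
```

```text
pics
{'time_s': 0.0, 'joints': array([-5.84368712e+01,  2.05917951e+01,  6.32728782e-01, -2.14399144e-02,
       -7.01369575e+01, -1.65047968e+01]), 'qd': array([-0.0186604 , -0.00157654,  0.06157022,  0.02295231,  0.04231484,
        0.11217906]), 'joint_torque': array([ 1.60618525e-03, -5.82715952e+01,  2.93046838e+01,  6.99696645e+00,
        6.85940424e-03, -1.86377606e-04]), 'tcp_pos': array([ 0.17519605, -0.65136915,  0.24260653]), 'eef_rot': array([ 1.79902206e+02, -7.95848483e-03, -1.64948963e+02]), 'contact_force': array([ 0.61595001,  0.74001854, -0.68401536]), 'moment': array([ 0.06159229,  0.04443931, -0.01243876]), 'gripper_width': 0.08761599446689991} 0.017
scene {'fx': 394.0689108314739, 'fy': 394.0689108314739, 'cx': 323.2938809502776, 'cy': 198.7018984987823, 'k1': -0.030744899986218363, 'camera_from_world': array([[ 7.91152950e-01,  6.11618236e-01, -3.77501903e-04,
        -4.02728852e-01],
       [-3.93714912e-01,  5.09758315e-01,  7.64941193e-01,
         1.71232253e-01],
       [ 4.68044418e-01, -6.05036854e-01,  6.44100015e-01,
        -1.38246814e+00],
       [
[... 269 characters left out ...]
 0.00185742,  0.41502581],
       [ 0.45079274, -0.64906558,  0.61278037, -0.30400272],
       [-0.34762351,  0.5046396 ,  0.79025108, -1.24469505],
       [ 0.        ,  0.        ,  0.        ,  1.        ]])}
wrist {'fx': 281.92597661739995, 'fy': 281.92597661739995, 'cx': 318.36081722005116, 'cy': 197.9846421565974, 'k1': -0.01093225487705916, 'mount': array([[-1.54833746e-04,  9.61589384e-01,  2.74491955e-01,
         7.35971954e-02],
       [ 9.99999986e-01,  1.31712631e-04,  1.02663396e-04,
         8.50667037e-05],
       [ 6.25659740e-05,  2.74491967e-01, -9.61589390e-01,
        -1.40401043e-01],
       [ 0.00000000e+00,  0.00000000e+00,  0.00000000e+00,
         1.00000000e+00]])}
```

View pics/scene0.png

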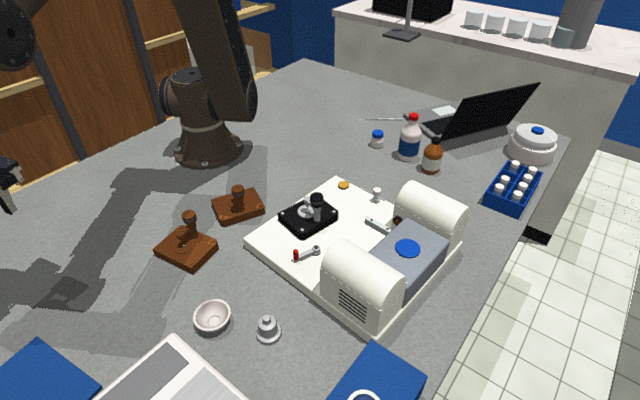

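View pics/side0.png

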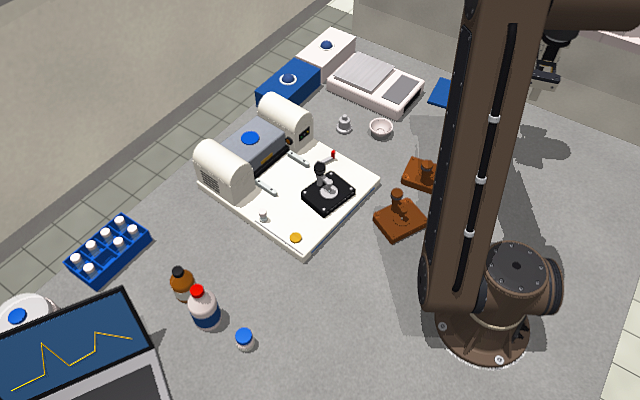

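View pics/wrist0.png

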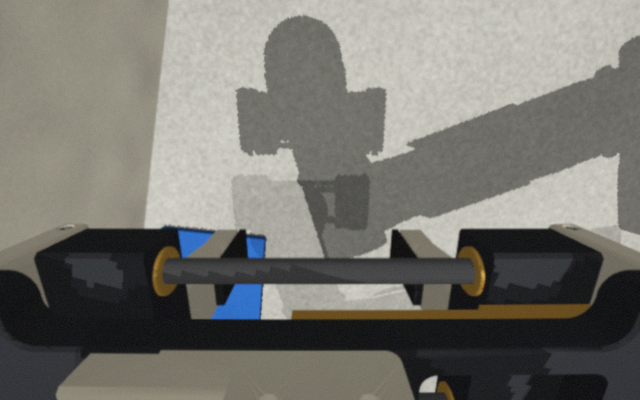

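Candidates for the module in the scene picture: the black one at (308,215), brown ones at (238,205) and (186,247). The black one on the shelf is the one that is meant. The lever's red knob is at (296,254), and its pivot is at about (315,250). Next I build point clouds.

```bash
cat > h.py <<'E'
import numpy as np, cv2
from scipy.spatial.transform import Rotation as R
from plant import r
def K(d): return np.array([[d["fx"],0,d["cx"]],[0,d["fy"],d["cy"]],[0,0,1]])
def cfw(d,st=None):
    if "camera_from_world" in d: return d["camera_from_world"]
    T=np.eye(4);T[:3,:3]=R.from_euler("xyz",st["eef_rot"],degrees=True).as_matrix();T[:3,3]=st["tcp_pos"]
    return np.linalg.inv(T@d["mount"])
def cloud(d,st=None):
    h,w=d["z_map"].shape
    uu,vv=np.meshgrid(np.arange(w),np.arange(h))
    p=cv2.undistortPoints(np.stack([uu,vv],-1).reshape(-1,1,2).astype(float),K(d),np.array([d["k1"],0,0,0,0.])).reshape(h,w,2)
    z=d["z_map"]
    c=np.stack([p[...,0]*z,-p[...,1]*z,-z,np.ones_like(z)],-1)
    W=c@np.linalg.inv(cfw(d,st)).T
    W=W[...,:3]; W[z<=0]=np.nan
    return W
def proj(d,P,st=None):
    P=np.atleast_2d(P); c=(cfw(d,st)@np.c_[P,np.ones(len(P))].T).T
    x=c[:,0]/-c[:,2]; y=-c[:,1]/-c[:,2]; rr=1+d["k1"]*(x*x+y*y)
    return np.c_[d["fx"]*x*rr+d["cx"],d["fy"]*y*rr+d["cy"]]
def ortho(W,img,x0,x1,y0,y1,res=0.001,plane=None):
    pass
def topdown(d,z,x0,x1,y0,y1,res,st=None):
    """image resampled on plane z; rows: x from x1 down, cols: y from y1 down"""
    xs=np.arange(x1,x0,-res); ys=np.arange(y1,y0,-res)
    Y,X=np.meshgrid(ys,xs)
    uv=proj(d,np.c_[X.ravel(),Y.ravel(),np.full(X.size,z)],st).astype(np.float32).reshape(*X.shape,2)
    return cv2.remap(d["img"],uv[...,0],uv[...,1],cv2.INTER_LINEAR)
E
python3 - <<'E'
from h import *
pts=[]
for n in("scene","side"):
    d=r.capture(n);W=cloud(d);np.savez(f"{n}.npz",**d)
    z=W[...,2]
    m=(z>0.03)&(z<0.042)&(W[...,0]>0.3)&(W[...,0]<1)&(abs(W[...,1])<0.5)
    # largest component
    k,l,s,c=cv2.connectedComponentsWithStats(m.astype(np.uint8))
    i=1+np.argmax(s[1:,4]); mm=l==i
    P=W[mm]; print(n,s[i],P.mean(0),np.nanmedian(P[:,2]),cv2.minAreaRect(P[:,:2].astype(np.float32)))
    pts.append(P)
P=np.vstack(pts);print(cv2.minAreaRect(P[:,:2].astype(np.float32)))
d=np.load("scene.npz");
for n,b in(("scene",[(308,215),(345,184),(377,193),(296,252),(315,248)]),("side",[(295,238),(263,216),(333,153)])):
    d=np.load(n+".npz");W=cloud(d)
    for u,v in b: print(n,u,v,W[v,u].round(4))
for n in("scene","side"):
    d=np.load(n+".npz"); cv2.imwrite(f"pics/td_{n}.png",topdown(d,0.036,0.3,0.9,-0.4,0.4,0.001))
E
```

```text
scene [ 243  175  219  167 6977] [ 0.61355573 -0.10793669  0.03750706] 0.037665694327717825 ((0.6645853519439697, -0.08031894266605377), (0.37297990918159485, 0.42622146010398865), 85.47029113769531)
side [ 197  136  184  123 7033] [ 0.5945782  -0.04785584  0.03516674] 0.035048403128552064 ((0.6589973568916321, -0.0787646472454071), (0.3725338876247406, 0.4237988293170929), 85.36849212646484)
((0.6624127626419067, -0.07940913736820221), (0.3741679787635803, 0.43041086196899414), 85.53573608398438)
scene 308 215 [ 0.5382 -0.1027  0.0661]
scene 345 184 [0.5246 0.0843 0.0465]
scene 377 193 [0.6364 0.0771 0.0728]
scene 296 252 [ 0.6026 -0.2249  0.074 ]
scene 315 248 [ 0.6195 -0.1755  0.0565]
side 295 238 [0.5149 0.0883 0.0443]
side 263 216 [0.6197 0.0935 0.0705]
side 333 153 [ 0.5927 -0.2167  0.0699]
```

View pics/td_scene.png

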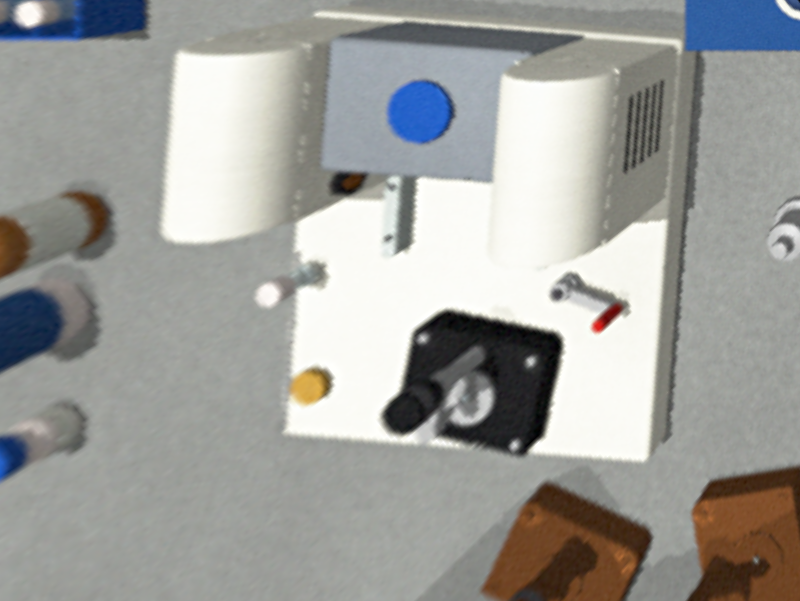

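View pics/td_side.png

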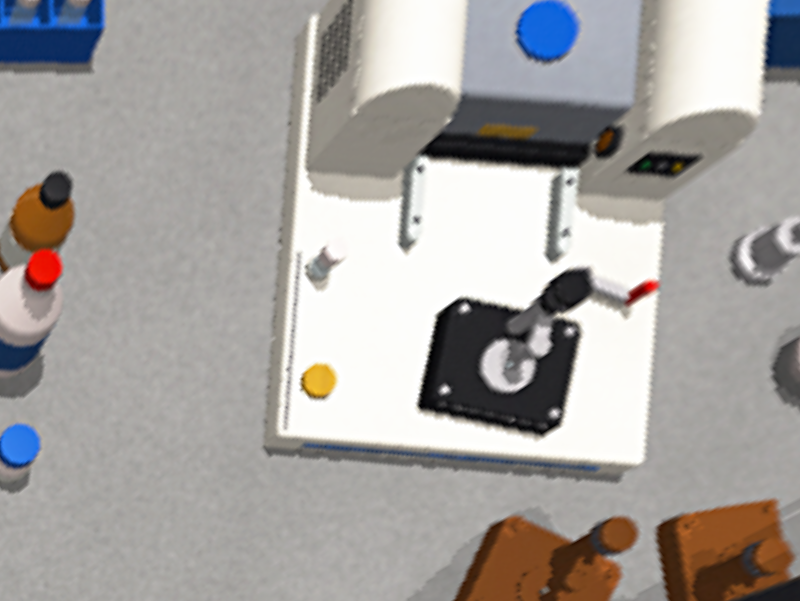

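Request:
{"fn": "apply_moves", "kwargs": {"targets": [[[0,0,-0.2],[0,0,-1],87],[[0,0,-0.2],[0,0,-1],87],[[0,0,-0.2],[0,0,-1],87],[[0,0,-0.2],[0,0,-1],87],[[0,0,-0.2],[0,0,-1],87]]}}

```text
time_s: 0.75
tcp_pos: [0.1749, -0.6505, 0.2817]
eef_rot: [179.7, 0.2, -123.6]
contact_force: [-0.9, -0.3, -0.8]
gripper_width: 0.0872
```

Request:
{"fn": "apply_moves", "kwargs": {"targets": [[[0,0,0],[0,0,-1],87],[[0,0,0],[0,0,-1],87],[[0,0,0],[0,0,-1],87],[[0,0,0],[0,0,-1],87],[[0,0,0],[0,0,-1],87]]}}

```text
time_s: 1.25
tcp_pos: [0.175, -0.6507, 0.2828]
eef_rot: [180.0, 0.2, -81.9]
contact_force: [0.5, -0.5, -0.2]
gripper_width: 0.0869
```

Request:
{"fn": "apply_moves", "kwargs": {"targets": [[[0,0,0],[0,0,-1],87],[[0,0,0],[0,0,-1],87],[[0,0,0],[0,0,-1],87],[[0,0,0],[0,0,-1],87],[[0,0,0],[0,0,-1],87]]}}

```text
time_s: 1.75
tcp_pos: [0.1749, -0.6503, 0.2819]
eef_rot: [-179.8, 0.3, -40.2]
contact_force: [-0.2, 0.1, -0.6]
gripper_width: 0.0868
```

Request:
{"fn": "apply_moves", "kwargs": {"targets": [[[0,0,0],[0,0,-1],87],[[0,0,0],[0,0,-1],87],[[0,0,0],[0,0,-1],87],[[0,0,0],[0,0,-1],87],[[0,0,0],[0,0,-1],87]]}}

```text
time_s: 2.25
tcp_pos: [0.1748, -0.6498, 0.281]
eef_rot: [-179.6, 0.1, 1.6]
contact_force: [0.4, 0.2, 0.2]
gripper_width: 0.087
```

Request:
{"fn": "apply_moves", "kwargs": {"targets": [[[0.5,-1,0],[0,0,0.2],87],[[0.5,-1,0],[0,0,0.2],87],[[0.5,-1,0],[0,0,0.2],87],[[0.5,-1,0],[0,0,0.1],87],[[0.5,-1,0],[0,0,0],87]]}}

```text
time_s: 2.75
tcp_pos: [0.2788, -0.4494, 0.2784]
eef_rot: [-179.4, 0.4, -4.2]
contact_force: [1.5, 0.6, 0.4]
gripper_width: 0.0869
```

Request:
{"fn": "apply_moves", "kwargs": {"targets": [[[0.5,-1,0],[0,0,0],87],[[0.5,-1,0],[0,0,0],87],[[0.5,-1,0],[0,0,0],87],[[0.5,-1,0],[0,0,0],87],[[0.5,-1,0],[0,0,0],87]]}}

```text
time_s: 3.25
tcp_pos: [0.3956, -0.2488, 0.2809]
eef_rot: [-179.4, 0.2, -4.3]
contact_force: [0.9, -0.0, -0.2]
gripper_width: 0.0872
```

Request:
{"fn": "apply_moves", "kwargs": {"targets": [[[0.5,-1,0],[0,0,0],87],[[0.5,-1,0],[0,0,0],87],[[0.5,-1,0],[0,0,0],87],[[0.5,-0.5,0],[0,0,0],87],[[0,0,0],[0,0,0],87]]}}

```text
time_s: 3.75
tcp_pos: [0.49, -0.1043, 0.2835]
eef_rot: [-179.4, -0.0, -3.9]
contact_force: [0.2, -0.1, -0.2]
gripper_width: 0.0873
```

```bash
python3 - <<'E'
from h import *
st=r.get_state(); d=r.capture("wrist"); np.savez("w1.npz",**d,tcp_pos=st["tcp_pos"],eef_rot=st["eef_rot"])
print(st["tcp_pos"],st["eef_rot"],st["joints"].round(1)); cv2.imwrite("pics/w1.png",d["img"])
E
```

```text
[ 0.49001765 -0.10432386  0.28354137] [-1.79384162e+02 -3.38810445e-02 -3.92330265e+00] [ 10.    2.5 -16.8  -0.6 -70.5  76.3]
```

View pics/w1.png

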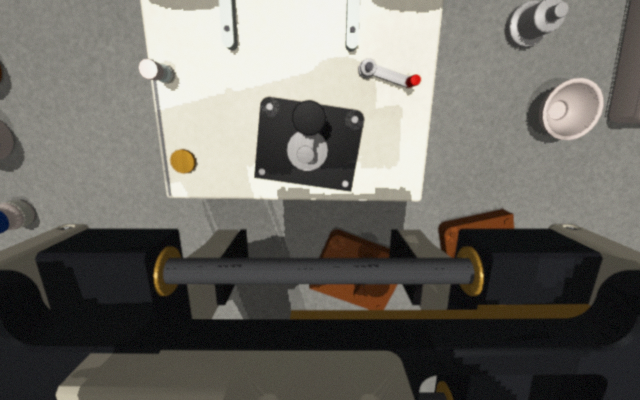

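```bash
cat >> h.py <<'E'
def load(f):
    d=dict(np.load(f)); 
    st={k:d.pop(k) for k in("tcp_pos","eef_rot") if k in d}
    return d,st
E
python3 - <<'E'
from h import *
d,st=load("w1.npz")
W=cloud(d,st)
for u,v in((210,150),(400,170),(100,100),(310,172),(265,170),(230,20),(353,20)): print(u,v,W[v,u].round(4))
a=topdown(d,0.036,0.42,0.76,-0.30,0.15,0.0006,st);cv2.imwrite("pics/w1a.png",a)
a=topdown(d,0.062,0.44,0.62,-0.20,0.03,0.0003,st);cv2.imwrite("pics/w1b.png",a);print(a.shape)
E
```

```text
210 150 [0.5322 0.0451 0.0352]
400 170 [ 0.4869 -0.2151  0.0352]
100 100 [ 6.115e-01  2.070e-01 -3.000e-04]
310 172 [ 0.4972 -0.0913  0.0613]
265 170 [ 0.5039 -0.0331  0.0623]
230 20 [ 0.6814 -0.0113  0.0533]
353 20 [ 0.6705 -0.1542  0.0551]
(600, 767, 3)
```

View pics/w1a.png

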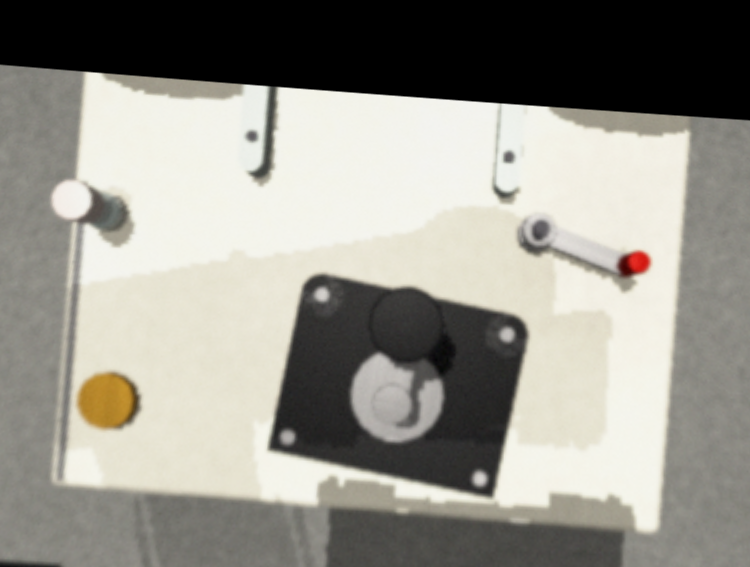

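View pics/w1b.png

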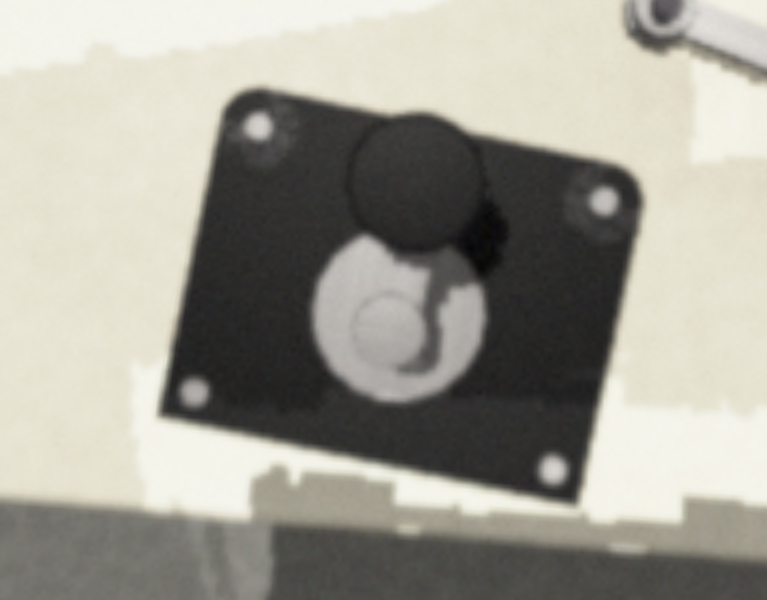

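```bash
python3 - <<'E'
from h import *
d,st=load("w1.npz")
c=cv2.resize(d["img"][0:105,200:440],None,fx=3.33333,fy=3.33333,interpolation=cv2.INTER_CUBIC);cv2.imwrite("pics/c1.png",c)
c=cv2.resize(d["img"][85:215,240:440],None,fx=4,fy=4,interpolation=cv2.INTER_CUBIC);cv2.imwrite("pics/c2.png",c)
c=cv2.resize(d["img"][50:210,130:330],None,fx=3,fy=3,interpolation=cv2.INTER_CUBIC);cv2.imwrite("pics/c3.png",c)
E
```

```text
(no output)
```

View pics/c1.png

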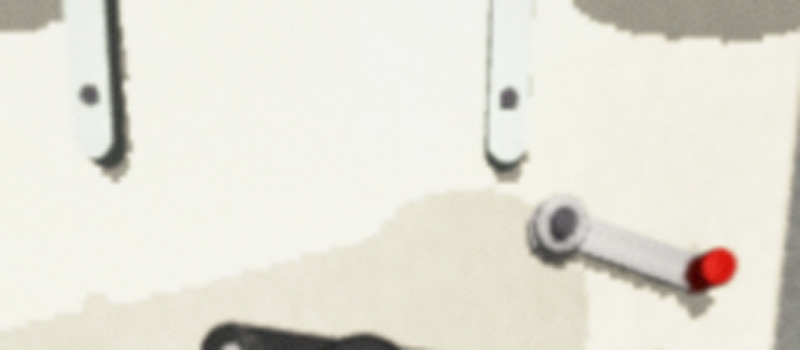

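View pics/c2.png

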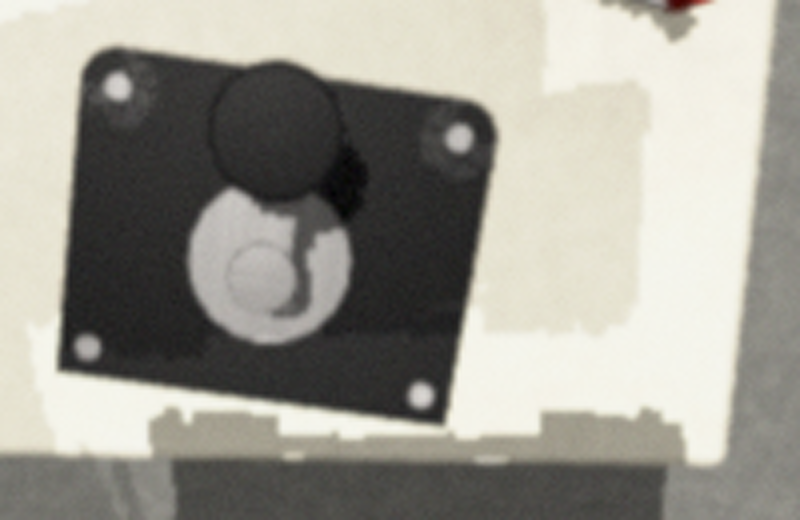

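View pics/c3.png

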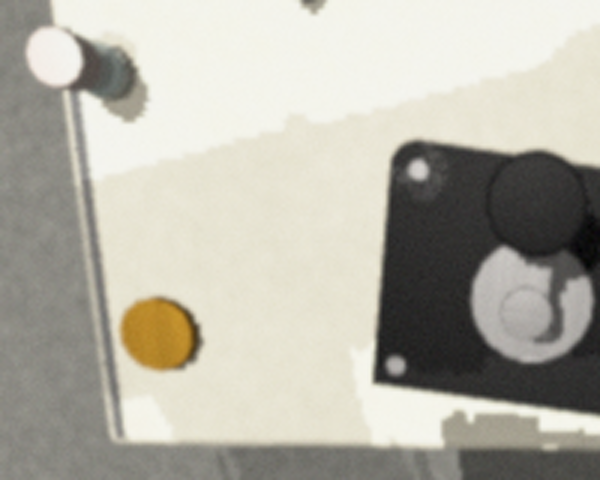

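```bash
cat > fit.py <<'E'
from h import *
from scipy.optimize import least_squares
d,st=load("w1.npz")
S=np.array([[10,74,54],[10,-74,54],[-185,185,36],[-185,-185,36],[-10,-95,53]])/1e3
us=np.array([[228.5,48],[351.5,48.7],[167.3,196.7],[421.2,201.2],[368.6,66.6]])
M=np.array([[-52,65,26],[-52,-65,26]])/1e3; um=np.array([[255,177.7],[351.2,191]])
def tf(p,P):
    c,s=np.cos(p[2]),np.sin(p[2]); return np.c_[p[0]+c*P[:,0]-s*P[:,1],p[1]+s*P[:,0]+c*P[:,1],P[:,2]]
def res(p,full=False):
    dd=dict(d); 
    if len(p)>6:
        dd["fx"]=d["fx"]*p[6];dd["fy"]=d["fy"]*p[6]
        m=d["mount"].copy(); m[:3,:3]=m[:3,:3]@R.from_rotvec([p[7],p[8],0]).as_matrix(); dd["mount"]=m
    a=proj(dd,tf(p[:3],S),st)-us
    Mw=tf(p[3:6],M);Mw[:,2]+=.036
    b=proj(dd,Mw,st)-um
    q=np.r_[a.ravel(),b.ravel()]
    return np.r_[q,(p[6:]-[1,0,0])*([100,60,60])] if len(p)>6 and not full else q
for n in (6,9):
    p0=np.r_[.63,-.07,-.075,.53,-.09,-.2,1,0,0][:n]
    s=least_squares(res,p0); p=s.x
    print(p.round(4),np.degrees(p[[2,5]]).round(2)); print(res(p,True).reshape(-1,2).round(1).tolist())
    T=np.linalg.inv; c,q=np.cos(p[2]),np.sin(p[2]); dx,dy=p[3]-p[0],p[4]-p[1]
    print("module in spec",(c*dx+q*dy)*1e3,(-q*dx+c*dy)*1e3,np.degrees(p[5]-p[2]))
E
python3 fit.py
```

```text
[ 0.6373 -0.0778 -0.0803  0.5323 -0.092  -0.2071] [ -4.6  -11.87]
[[-0.5, -1.1], [0.7, -0.7], [-1.7, 1.9], [1.2, 1.1], [0.2, 0.0], [-0.8, -0.1], [0.8, 0.1]]
module in spec -103.53178904278522 -22.54898786451056 -7.268307606281577
[ 0.6363 -0.0753 -0.0827  0.5302 -0.0893 -0.2076  0.9901 -0.0064  0.0061] [ -4.74 -11.89]
[[0.1, -0.7], [0.2, -0.3], [0.1, 0.6], [0.0, 0.3], [-0.4, 0.3], [-0.2, -0.0], [0.2, 0.0]]
module in spec -104.50122476002662 -22.646419361397783 -7.157259366082935
```

Request:
{"fn": "apply_moves", "kwargs": {"targets": [[[0.4,1,0],[0,0,0],44],[[0.4,1,0],[0,0,0],44],[[0,0,0],[0,0,1],44],[[0,0,0],[0,0,1],44],[[0,0,0],[0,0,1],44]]}}

```text
time_s: 4.3
tcp_pos: [0.5135, -0.1922, 0.2825]
eef_rot: [-179.4, 0.3, -28.5]
contact_force: [0.7, 0.4, -1.5]
gripper_width: 0.0527
```

Request:
{"fn": "apply_moves", "kwargs": {"targets": [[[0,0,0.5],[0,0,1],44],[[0,0,0.5],[0,0,1],44],[[0,0,0.5],[0,0,1],44],[[0,0,0.5],[0,0,1],44],[[0,0,0.5],[0,0,1],44]]}}

```text
time_s: 4.8
tcp_pos: [0.5111, -0.1963, 0.1831]
eef_rot: [-179.5, 0.4, -70.6]
contact_force: [0.8, 0.6, 0.9]
gripper_width: 0.0441
```

Request:
{"fn": "apply_moves", "kwargs": {"targets": [[[0,0,0],[0,0,1],44],[[0,0,0],[0,0,1],44],[[0,0,0],[0,0,0.6],44],[[0,0,0],[0,0,0],44]]}}

```text
time_s: 5.2
tcp_pos: [0.5053, -0.1993, 0.1794]
eef_rot: [179.9, 0.6, -92.8]
contact_force: [0.5, -0.4, 0.7]
gripper_width: 0.0439
```

Request:
{"fn": "apply_moves", "kwargs": {"targets": [[[-0.3,-0.3,0.5],[0,0,0.2],44],[[0,0,0.9],[0,0,0],44],[[0,0,0.6],[0,0,0],44],[[0,0,0],[0,0,0],44]]}}

```text
time_s: 5.6
tcp_pos: [0.5177, -0.1892, 0.0998]
eef_rot: [-179.8, 0.6, -94.0]
contact_force: [-0.2, -0.3, 0.6]
gripper_width: 0.044
```

```bash
cat > snap.py <<'E'
import sys
from h import *
tag=sys.argv[1]
st=r.get_state();print(st["time_s"],st["tcp_pos"].round(4),st["eef_rot"].round(1),st["contact_force"].round(1),st["joints"].round(1))
for n in sys.argv[2:]:
    d=r.capture(n); np.savez(f"{n}_{tag}.npz",**d,tcp_pos=st["tcp_pos"],eef_rot=st["eef_rot"])
    im=d["img"]
    if n=="scene": im=cv2.resize(im[130:350,200:480],None,fx=2.6,fy=2.6)
    if n=="side": im=cv2.resize(im[60:290,180:460],None,fx=2.6,fy=2.6)
    cv2.imwrite(f"pics/{n}_{tag}.png",im)
E
python3 snap.py a scene side
```

```text
5.6 [ 0.5177 -0.1892  0.0998] [-179.8    0.6  -94. ] [-0.2 -0.3  0.6] [ -0.1  16.9 -25.3  -0.8 -47.6  -3.3]
```

View pics/scene_a.png

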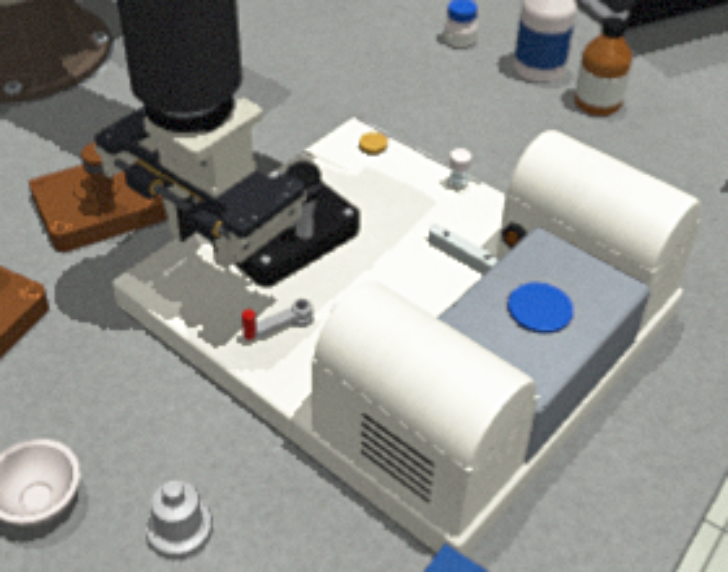

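View pics/side_a.png

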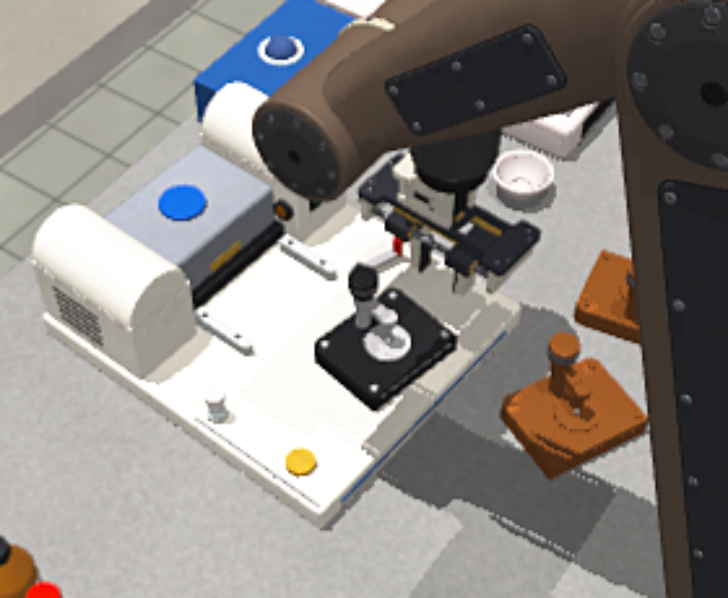

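Request:
{"fn": "apply_moves", "kwargs": {"targets": [[[0,0,0.5],[0,0,0.09],44],[[0,0,0.45],[0,0,0],44],[[0,0,0],[0,0,0],44]]}}

```text
time_s: 6.0
tcp_pos: [0.5234, -0.1904, 0.0698]
eef_rot: [-179.1, 0.6, -94.5]
contact_force: [0.2, 0.3, -0.1]
gripper_width: 0.0442
```

Request:
{"fn": "apply_moves", "kwargs": {"targets": [[[-0.15,0,0],[0,0,0],44],[[-0.15,0,0],[0,0,0],44],[[-0.15,0,0],[0,0,0],44],[[-0.1,0,0],[0,0,0],44],[[-0.1,0,0],[0,0,0],44]]}}

```text
time_s: 6.5
tcp_pos: [0.5288, -0.1633, 0.0763]
eef_rot: [-178.6, 0.5, -94.4]
contact_force: [0.3, -2.5, -0.4]
gripper_width: 0.0437
```

Request:
{"fn": "apply_moves", "kwargs": {"targets": [[[0.1,0.1,0.2],[-0.15,0.05,0],44],[[0,0,0.2],[0,0,0],44],[[0,0,0],[0,0,0],44]]}}

```text
time_s: 6.8
tcp_pos: [0.5246, -0.1661, 0.0592]
eef_rot: [-179.9, 0.1, -94.4]
contact_force: [-0.1, -1.4, -1.1]
gripper_width: 0.0441
```

```bash
python3 snap.py b scene side
```

```text
6.8 [ 0.5246 -0.1661  0.0592] [-1.799e+02  1.000e-01 -9.440e+01] [-0.1 -1.4 -1.1] [  2.7  19.9 -28.   -0.2 -42.   -7. ]
```

View pics/scene_b.png

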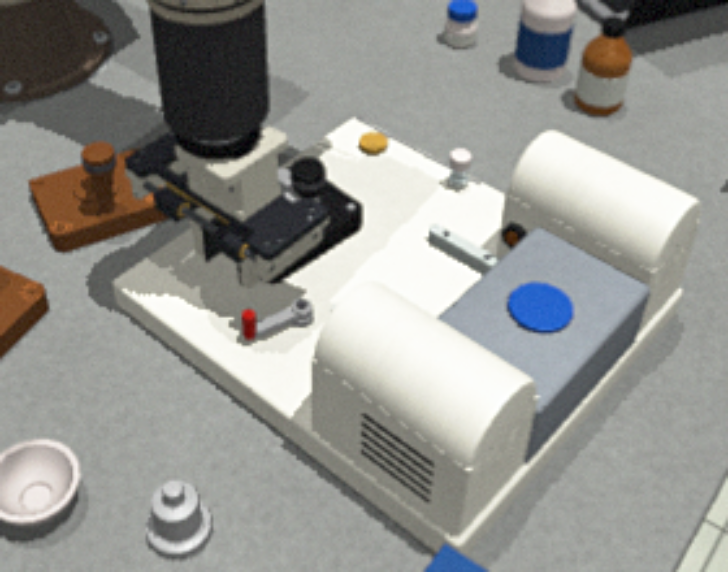

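View pics/side_b.png

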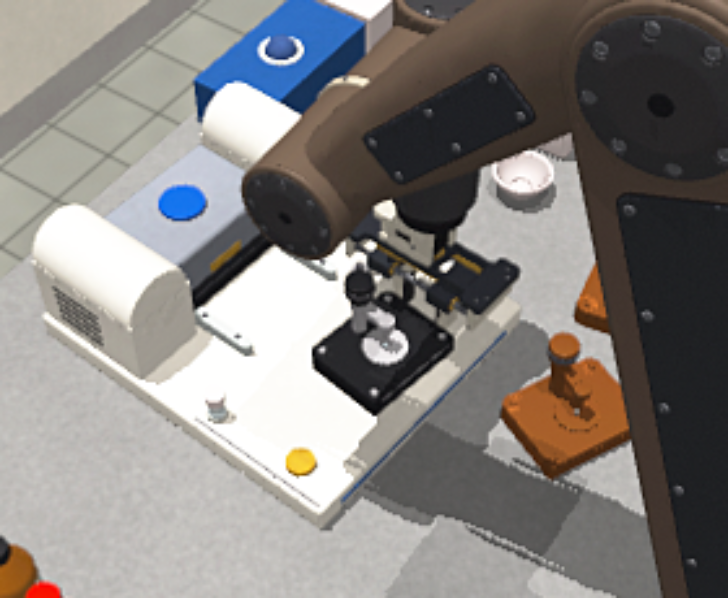

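Request:
{"fn": "apply_moves", "kwargs": {"targets": [[[-0.1,0,0.03],[0,0,0],44],[[-0.1,0,0.03],[0,0,0],44],[[-0.1,0,0.03],[0,0,0],44]]}}

```text
time_s: 7.2
tcp_pos: [0.5268, -0.1547, 0.0567]
eef_rot: [-179.7, 0.1, -94.4]
contact_force: [-0.2, -2.1, 1.0]
gripper_width: 0.0441
```

Request:
{"fn": "apply_moves", "kwargs": {"targets": [[[-0.1,0.03,-0.02],[0,0,0.03],44],[[-0.1,0.03,0],[0,0,0],44],[[-0.08,0,0],[0,0,0],44]]}}

```text
time_s: 7.5
tcp_pos: [0.5249, -0.1422, 0.0575]
eef_rot: [-179.7, 0.1, -94.7]
contact_force: [-0.8, -2.0, -1.2]
gripper_width: 0.0443
```

```bash
python3 snap.py c scene side
```

```text
7.5 [ 0.5249 -0.1422  0.0575] [-1.797e+02  1.000e-01 -9.470e+01] [-0.8 -2.  -1.2] [  5.5  19.5 -29.1  -0.1 -41.2 -10.1]
```

View pics/side_c.png

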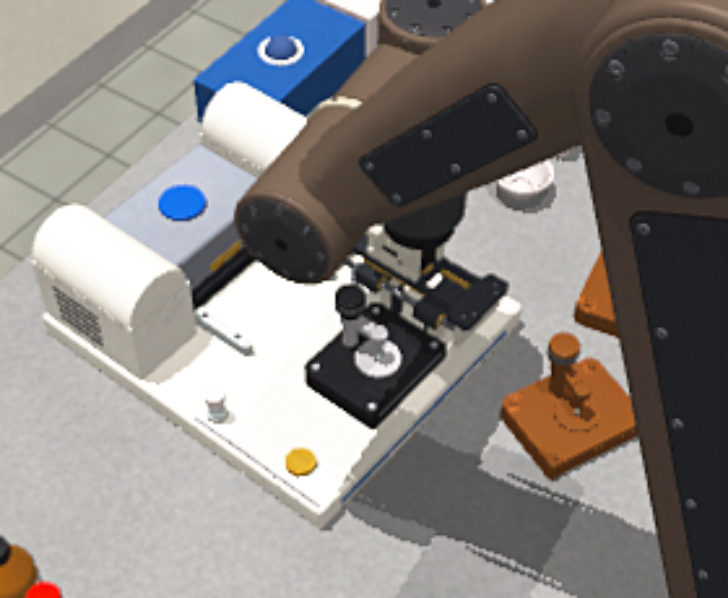

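Request:
{"fn": "apply_moves", "kwargs": {"targets": [[[0.4,0,0],[0,0,0],44],[[0.4,0,-0.5],[0,0,0],44],[[0,0,-1],[0,0,0],44],[[0,0,-1],[0,0,0],44],[[0,0,-1],[0,0,0],60]]}}

```text
time_s: 8.1
tcp_pos: [0.5177, -0.1736, 0.1951]
eef_rot: [179.4, 0.2, -94.6]
contact_force: [1.5, -0.5, -1.4]
gripper_width: 0.0478
```

Request:
{"fn": "apply_moves", "kwargs": {"targets": [[[0,0,-1],[0,0,-1],60],[[0,0,-1],[0,0,-1],60],[[0,0,0],[0,0,-1],60],[[0,0,0],[0,0,-1],60],[[0,0,0],[0,0,-1],60]]}}

```text
time_s: 8.6
tcp_pos: [0.5202, -0.1733, 0.2869]
eef_rot: [-179.7, 0.1, -53.2]
contact_force: [0.1, -0.1, 0.6]
gripper_width: 0.0601
```

Request:
{"fn": "apply_moves", "kwargs": {"targets": [[[0,0,0],[0,0,-1],60],[[0,0,0],[0,0,-1],60],[[0,0,0],[0,0,-1],60],[[0,0,0],[0,0,-1],60],[[0,0,0],[0,0,-1],60]]}}

```text
time_s: 9.1
tcp_pos: [0.5195, -0.1719, 0.287]
eef_rot: [-179.6, -0.2, -11.4]
contact_force: [-0.6, 0.4, 0.8]
gripper_width: 0.06
```

Request:
{"fn": "apply_moves", "kwargs": {"targets": [[[-0.4,-0.8,0],[0,0,-0.84],60],[[-0.4,-0.8,0],[0,0,0],60],[[0,0,0],[0,0,0],60]]}}

```text
time_s: 9.4
tcp_pos: [0.4955, -0.1025, 0.2863]
eef_rot: [-179.5, -0.1, -4.2]
contact_force: [1.2, 0.6, 1.0]
gripper_width: 0.0599
```

```bash
python3 snap.py d wrist; python3 - <<'E'
from h import *
d,st=load("wrist_d.npz")
c=cv2.resize(d["img"][0:210,130:450],None,fx=2.5,fy=2.5,interpolation=cv2.INTER_CUBIC);cv2.imwrite("pics/d1.png",c)
E
```

```text
9.4 [ 0.4955 -0.1025  0.2863] [-1.795e+02 -1.000e-01 -4.200e+00] [1.2 0.6 1. ] [ 10.3   2.9 -16.1  -0.4 -70.8  75.7]
```

View pics/d1.png

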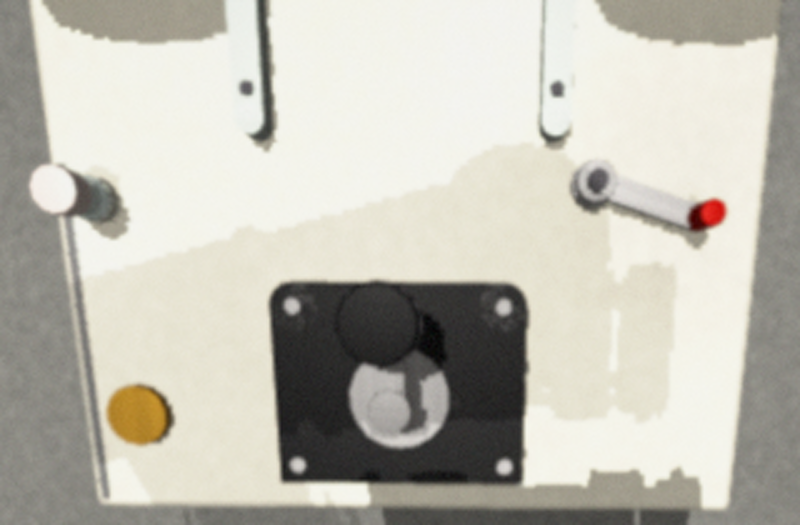

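```bash
sed -e 's/w1.npz/wrist_d.npz/' -e 's/^us=.*/us=(np.array([[253,136],[555,136],[101,501],[728,507],[597,182]])+.5)\/2.5-.5+[130,0]/' -e 's/um=.*/um=(np.array([[281,482],[521,484]])+.5)\/2.5-.5+[130,0]/' fit.py > fitd.py; python3 fitd.py
```

```text
[ 0.6377 -0.0779 -0.0808  0.5282 -0.0652 -0.08  ] [-4.63 -4.58]
[[-1.1, -1.3], [0.9, -0.7], [-2.0, 2.3], [1.6, 2.3], [0.5, -0.9], [-0.5, 0.0], [0.5, 0.0]]
module in spec -110.13847637527662 3.8473075215761603 0.04834817642742771
[ 0.6365 -0.0773 -0.0817  0.5255 -0.0639 -0.0805  0.9858 -0.0076  0.0011] [-4.68 -4.61]
[[-0.2, -0.8], [0.3, -0.1], [0.2, 0.9], [-0.1, 1.0], [-0.3, -0.5], [0.3, -0.0], [-0.3, -0.0]]
module in spec -111.70615633414182 4.22338332568449 0.06762995455858051
```

```bash
python3 - <<'E'
from h import *
for n in("scene.npz","side.npz"):
    d,_=load(n);W=cloud(d)
    m=(W[...,2]>.07)&(W[...,2]<.125)&(W[...,0]>.25)&(W[...,0]<.45)&(W[...,1]>-.35)&(W[...,1]<0.0)
    im=d["img"].astype(int); m&=(im[...,2]>im[...,0]*1.5)&(im[...,2]>40)
    k,l,s,c=cv2.connectedComponentsWithStats(m.astype(np.uint8))
    for i in range(1,k):
        if s[i,4]>15: P=W[l==i];print(n,s[i,4],P.min(0).round(3),P.max(0).round(3))
E
```

```text
scene.npz 98 [ 0.336 -0.185  0.088] [ 0.368 -0.154  0.11 ]
scene.npz 39 [ 0.344 -0.185  0.071] [ 0.365 -0.164  0.09 ]
scene.npz 112 [ 0.314 -0.331  0.098] [ 0.346 -0.299  0.109]
scene.npz 88 [ 0.324 -0.35   0.07 ] [ 0.345 -0.308  0.09 ]
side.npz 94 [ 0.31  -0.33   0.089] [ 0.344 -0.291  0.111]
side.npz 19 [ 0.314 -0.308  0.07 ] [ 0.337 -0.296  0.092]
side.npz 98 [ 0.331 -0.183  0.089] [ 0.363 -0.15   0.109]
side.npz 56 [ 0.303 -0.168  0.07 ] [ 0.352 -0.141  0.087]
```

Request:
{"fn": "apply_moves", "kwargs": {"targets": [[[-0.4,-0.4,0],[0,0.6,0.06],60],[[-0.4,-0.4,0],[0,0.65,0],60],[[-0.3,-0.3,0.5],[0,0,0],60],[[0,0,0.5],[0,0,0],60],[[0,0,0],[0,0,0],60]]}}

```text
time_s: 9.95
tcp_pos: [0.4637, -0.0556, 0.242]
eef_rot: [-179.4, -10.5, -4.8]
contact_force: [0.0, 0.3, 1.2]
gripper_width: 0.0598
```

Request:
{"fn": "apply_moves", "kwargs": {"targets": [[[-0.25,0,0.75],[0,0,0],60],[[-0.25,0,0.75],[0,0,0],60],[[-0.25,0,0.75],[0,0,0],60],[[-0.25,0,0.6],[0,0,0],60],[[0,0,0],[0,0,0],60]]}}

```text
time_s: 10.45
tcp_pos: [0.4499, -0.0542, 0.1243]
eef_rot: [-179.4, -10.8, -5.0]
contact_force: [0.0, -0.2, 0.2]
gripper_width: 0.0598
```

```bash
python3 snap.py e scene side
```

```text
10.45 [ 0.4499 -0.0542  0.1243] [-179.4  -10.8   -5. ] [ 0.  -0.2  0.2] [ 21.8   0.  -47.1   7.9 -33.2  57. ]
```

View pics/side_e.png

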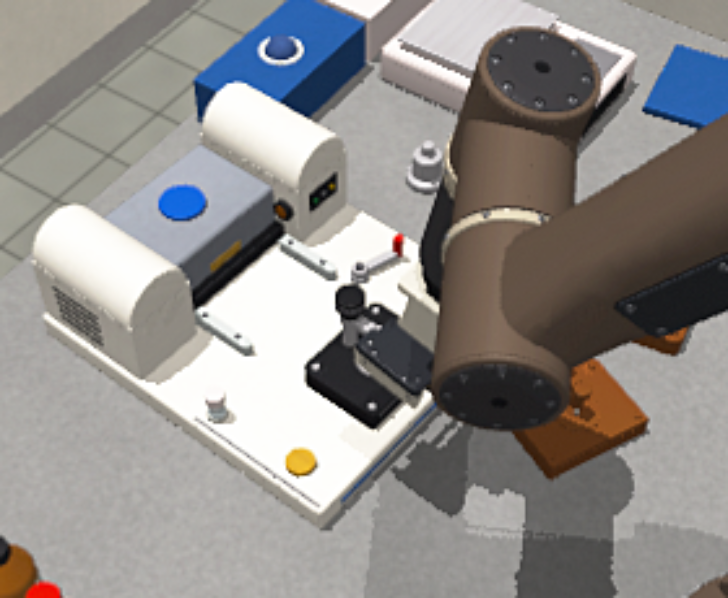

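View pics/scene_e.png

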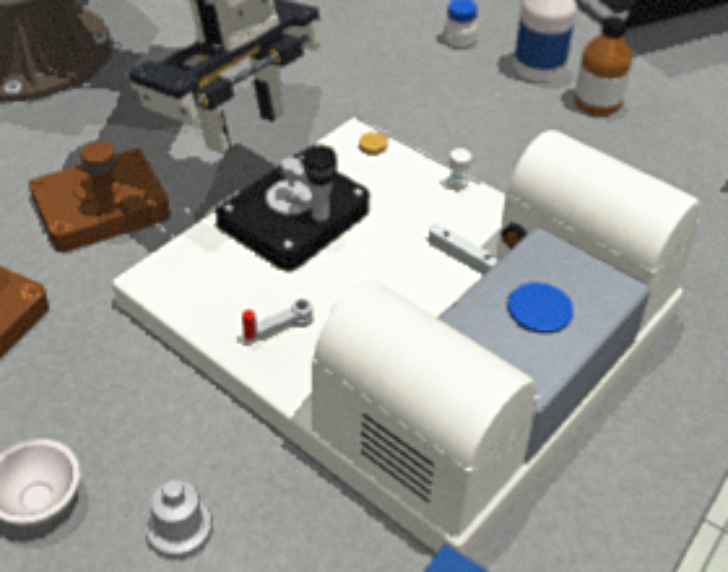

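Request:
{"fn": "apply_moves", "kwargs": {"targets": [[[-0.2,0.04,0.6],[-0.05,0,-0.03],60],[[-0.15,0,0.6],[0,0,0],60],[[0,0,0.2],[0,0,0],60],[[0,0,0],[0,0,0],60]]}}

```text
time_s: 10.95
tcp_pos: [0.4589, -0.0526, 0.0767]
eef_rot: [-179.6, -11.9, -4.7]
contact_force: [1.0, 0.6, 0.0]
gripper_width: 0.0598
```

Request:
{"fn": "apply_moves", "kwargs": {"targets": [[[-0.4,0.1,0.2],[0,-0.1,0],60],[[-0.1,0,0.2],[0,-0.1,0],60],[[0,0,0],[0,0,0],60]]}}

```text
time_s: 11.25
tcp_pos: [0.4437, -0.0548, 0.0587]
eef_rot: [-179.5, -10.5, -4.7]
contact_force: [0.1, 0.9, 0.5]
gripper_width: 0.06
```

Request:
{"fn": "apply_moves", "kwargs": {"targets": [[[0.15,0.02,0.03],[0,0,0],60],[[0.15,0.02,0.03],[0,0,0],60],[[0.15,0.02,0.03],[0,0,0],60]]}}

```text
time_s: 11.55
tcp_pos: [0.4634, -0.0586, 0.0593]
eef_rot: [-179.5, -10.5, -4.7]
contact_force: [-8.4, -0.5, 2.0]
gripper_width: 0.0599
```

Request:
{"fn": "apply_moves", "kwargs": {"targets": [[[0.15,0.01,0.03],[0,0,0],60],[[0.15,0.01,0.03],[0,0,0],60],[[0.15,0.01,0.03],[0,0,0],60],[[0.15,0.01,0.03],[0,0,0],60]]}}

```text
time_s: 11.95
tcp_pos: [0.489, -0.0631, 0.0585]
eef_rot: [-179.5, -10.4, -4.7]
contact_force: [-1.9, 0.8, 1.0]
gripper_width: 0.0599
```

Request:
{"fn": "apply_moves", "kwargs": {"targets": [[[0.15,0,0.03],[0,0,0],60],[[0.15,0,0.03],[0,0,0],60],[[0.15,0,0.03],[0,0,0],60],[[0.15,0,0.03],[0,0,0],60]]}}

```text
time_s: 12.35
tcp_pos: [0.5152, -0.0656, 0.0577]
eef_rot: [-179.5, -10.3, -4.7]
contact_force: [-2.5, -0.3, 2.0]
gripper_width: 0.0601
```

```bash
python3 snap.py f wrist scene side
```

```text
12.35 [ 0.5152 -0.0656  0.0577] [-179.5  -10.3   -4.7] [-2.5 -0.3  2. ] [ 16.7  13.  -43.7   8.3 -23.7  61.3]
```

View pics/wrist_f.png

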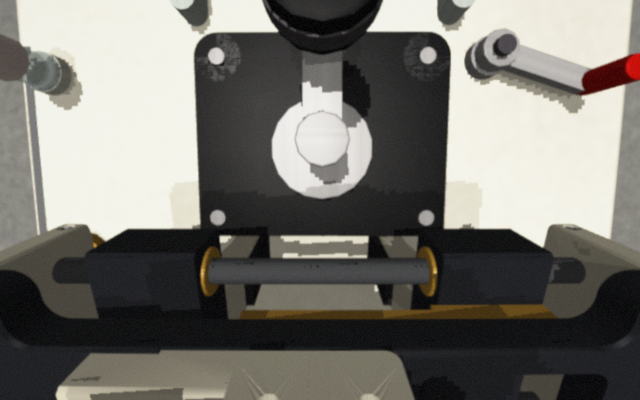

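View pics/side_f.png

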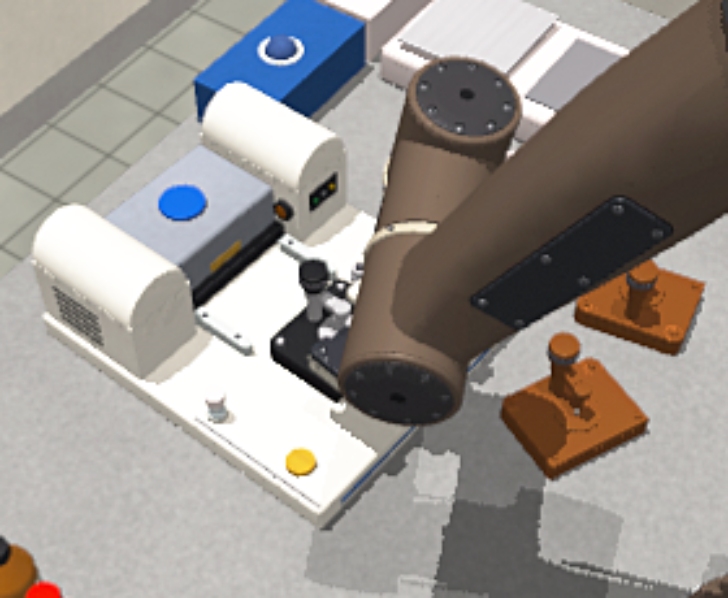

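View pics/scene_f.png

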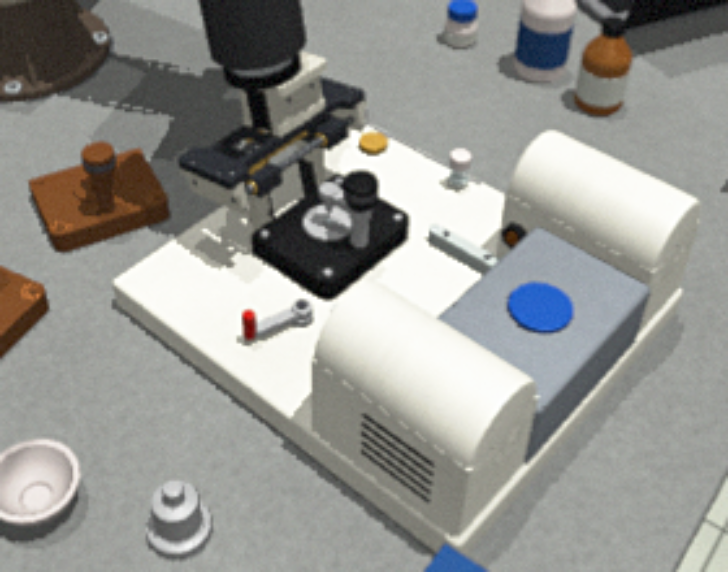

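```bash
python3 - <<'E'
from h import *
d,st=load("wrist_f.npz")
c=cv2.resize(d["img"][0:80,160:490],None,fx=2.4,fy=2.4,interpolation=cv2.INTER_CUBIC);cv2.imwrite("pics/f1.png",c)
# predicted pixel of features
o=np.array([.6365,-.0773]);a=-.0817
def S2W(P):
    P=np.array(P,float)/1e3;c,s=np.cos(a),np.sin(a);return np.c_[o[0]+c*P[:,0]-s*P[:,1],o[1]+s*P[:,0]+c*P[:,1],P[:,2]]
print(proj(d,S2W([[10,74,54],[10,-74,54],[10,74,36],[10,-74,36]]),st).round(1))
E
```

```text
[[181.4   9.6]
 [464.5   8.6]
 [196.3  26.9]
 [448.9  26.1]]
```

View pics/f1.png

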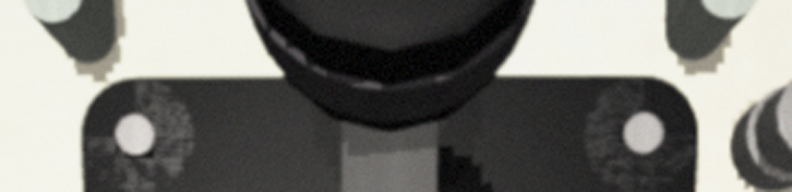

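Request:
{"fn": "apply_moves", "kwargs": {"targets": [[[0.15,0,0.03],[0,0,0],60],[[0.15,0,0.03],[0,0,0],60],[[0.15,0,0.03],[0,0,0],60],[[0.15,0,0.03],[0,0,0],60],[[0.15,0,0.03],[0,0,0],60]]}}

```text
time_s: 13.0
tcp_pos: [0.5466, -0.0682, 0.0571]
eef_rot: [-179.5, -10.3, -4.7]
contact_force: [-1.9, 0.0, 0.8]
gripper_width: 0.0599
```

```bash
python3 snap.py g wrist
```

```text
13.0 [ 0.5466 -0.0682  0.0571] [-179.5  -10.3   -4.7] [-1.9  0.   0.8] [ 15.3  15.6 -39.4   7.2 -25.4  63.8]
```

View pics/wrist_g.png

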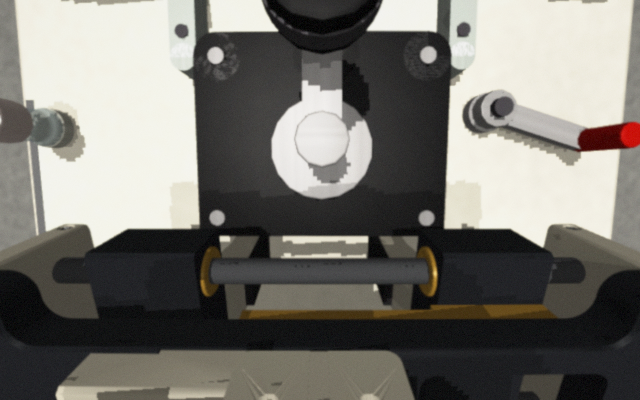

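Request:
{"fn": "apply_moves", "kwargs": {"targets": [[[0.15,0,0.02],[0,0,0],60],[[0.15,0,0.02],[0,0,0],60],[[0.15,0,0.02],[0,0,0],60],[[0.15,0,0.02],[0,0,0],60],[[0.15,0,0.02],[0,0,0],60]]}}

```text
time_s: 13.55
tcp_pos: [0.5794, -0.071, 0.0579]
eef_rot: [-179.6, -10.2, -4.7]
contact_force: [-0.9, -0.2, -0.9]
gripper_width: 0.06
```

Request:
{"fn": "apply_moves", "kwargs": {"targets": [[[0.15,0,0.02],[0,0,0],60],[[0.15,0,0.02],[0,0,0],60],[[0.15,0,0.02],[0,0,0],60]]}}

```text
time_s: 13.85
tcp_pos: [0.599, -0.0726, 0.0585]
eef_rot: [-179.6, -10.2, -4.7]
contact_force: [-1.4, -0.7, -1.5]
gripper_width: 0.0602
```

```bash
python3 snap.py h wrist scene
```

```text
13.85 [ 0.599  -0.0726  0.0585] [-179.6  -10.2   -4.7] [-1.4 -0.7 -1.5] [ 13.3  19.6 -32.    5.7 -28.6  67.3]
```

View pics/wrist_h.png

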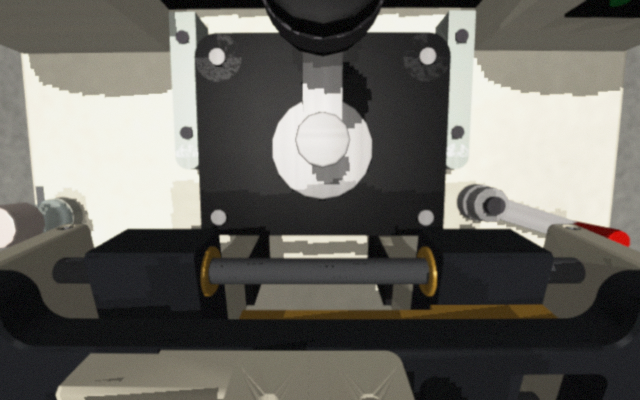

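View pics/scene_h.png

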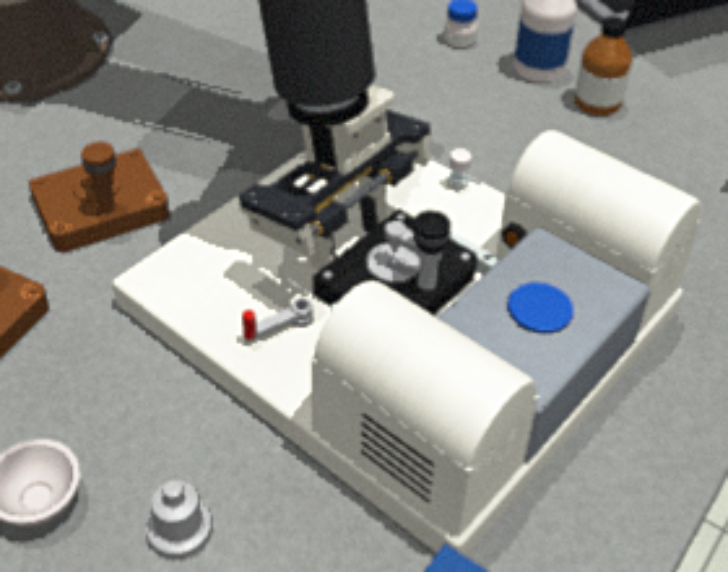

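Request:
{"fn": "apply_moves", "kwargs": {"targets": [[[0.12,0,0.02],[0,0,0],60],[[0.12,0,0.02],[0,0,0],60],[[0.12,0,0.02],[0,0,0],60],[[0.1,0,0.02],[0,0,0],60]]}}

```text
time_s: 14.35
tcp_pos: [0.6191, -0.0742, 0.0591]
eef_rot: [-179.6, -10.3, -4.7]
contact_force: [-3.0, -0.5, 1.3]
gripper_width: 0.06
```

Request:
{"fn": "apply_moves", "kwargs": {"targets": [[[0.06,0,0.01],[0,0,0],60],[[0.06,0,0.01],[0,0,0],60]]}}

```text
time_s: 14.55
tcp_pos: [0.6246, -0.0746, 0.0591]
eef_rot: [-179.6, -10.2, -4.7]
contact_force: [-5.2, -0.4, 3.7]
gripper_width: 0.0599
```

Request:
{"fn": "apply_moves", "kwargs": {"targets": [[[0.06,0,0.01],[0,0,0],60],[[0.06,0,0.01],[0,0,0],60]]}}

```text
time_s: 14.75
tcp_pos: [0.6246, -0.0756, 0.0575]
eef_rot: [-179.7, -9.7, -4.8]
contact_force: [-10.2, 2.1, 4.9]
gripper_width: 0.06
```

Request:
{"fn": "apply_moves", "kwargs": {"targets": [[[0.1,0,0.01],[0,0,0],60],[[0.1,0,0.01],[0,0,0],60]]}}

```text
time_s: 14.95
tcp_pos: [0.6247, -0.0769, 0.0556]
eef_rot: [-179.8, -8.9, -4.8]
contact_force: [-14.7, 4.2, 6.9]
gripper_width: 0.0598
```

```bash
python3 snap.py i wrist scene side
```

```text
14.95 [ 0.6247 -0.0769  0.0556] [-179.8   -8.9   -4.8] [-14.7   4.2   6.9] [ 12.1  22.3 -27.2   4.5 -32.   69.4]
```

View pics/wrist_i.png

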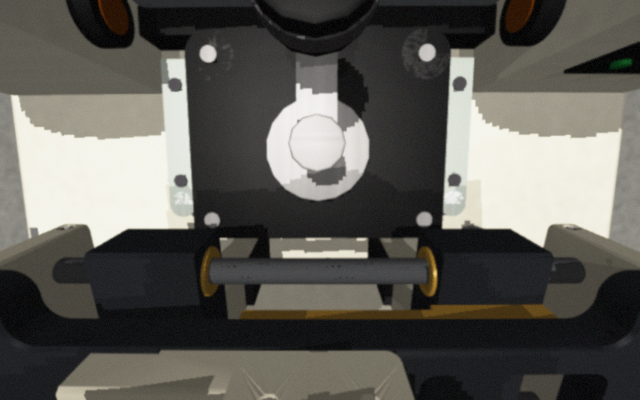

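Request:
{"fn": "apply_moves", "kwargs": {"targets": [[[-0.3,0,-0.05],[0,0,0],60],[[-0.6,0,-0.1],[0,0,0],60],[[-0.6,0,-0.6],[0,0,0],60],[[-0.3,0,-1],[0,0,0],60],[[0,0,-1],[0,-0.3,0],40]]}}

```text
time_s: 15.6
tcp_pos: [0.5322, -0.0701, 0.1499]
eef_rot: [-179.9, -6.1, -4.7]
contact_force: [2.5, 0.4, -0.1]
gripper_width: 0.0563
```

Request:
{"fn": "apply_moves", "kwargs": {"targets": [[[0,0,-1],[0,-0.4,0],10],[[-0.3,0,-1],[0,-0.4,0],0],[[-0.3,0,-0.8],[0,0,0],0],[[0,0,0],[0,0,0],0]]}}

```text
time_s: 16.0
tcp_pos: [0.5052, -0.0671, 0.2746]
eef_rot: [-179.7, -0.3, -4.6]
contact_force: [0.4, -0.6, -0.3]
gripper_width: 0.0255
```

```bash
python3 snap.py j wrist scene side;  python3 - <<'E'
from h import *
d,st=load("wrist_j.npz")
c=cv2.resize(d["img"][0:240,130:450],None,fx=2.5,fy=2.5,interpolation=cv2.INTER_CUBIC);cv2.imwrite("pics/j1.png",c)
E
```

```text
16.0 [ 0.5052 -0.0671  0.2746] [-179.7   -0.3   -4.6] [ 0.4 -0.6 -0.3] [ 14.4   3.5 -17.1  -0.2 -69.   71.1]
```

View pics/j1.png

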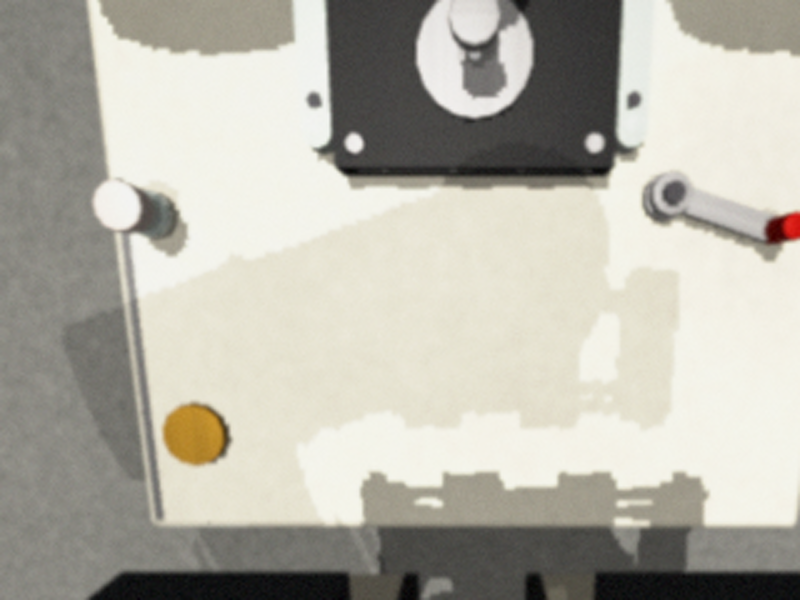

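View pics/side_j.png

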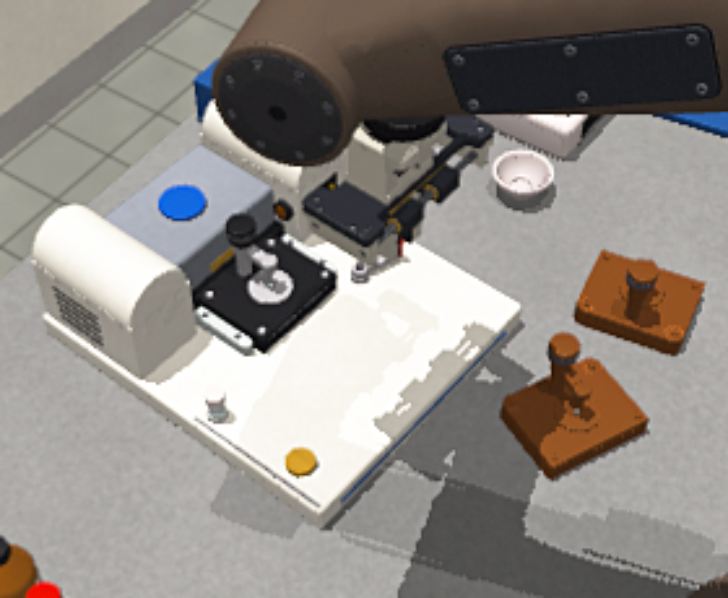

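Request:
{"fn": "apply_moves", "kwargs": {"targets": [[[0.75,0.9,0],[0,0,0],0],[[0.75,0.9,0],[0,0,0],0],[[0.75,0.9,0],[0,0,0],0],[[0.75,0.8,0],[0,0,0],0],[[0,0,0],[0,0,0],0]]}}

```text
time_s: 16.65
tcp_pos: [0.6145, -0.2196, 0.2587]
eef_rot: [-179.7, 0.7, -4.3]
contact_force: [0.4, 0.6, -1.0]
gripper_width: 0.0006
```

```bash
cat > sp.py <<'E'
from h import *
st=r.get_state();p=st["tcp_pos"];a=-.0817
d=p[:2]-[.6365,-.0773];print("t",st["time_s"],"spec mm",round(1e3*(np.cos(a)*d[0]+np.sin(a)*d[1]),1),round(1e3*(-np.sin(a)*d[0]+np.cos(a)*d[1]),1),"z",round(p[2]*1e3,1),st["eef_rot"].round(1),st["contact_force"].round(1),st["gripper_width"])
E
python3 sp.py; python3 snap.py k scene
```

```text
t 16.65 spec mm -10.3 -143.6 z 258.7 [-179.7    0.7   -4.3] [ 0.4  0.6 -1. ] 0.0005992231565255575
16.65 [ 0.6145 -0.2196  0.2587] [-179.7    0.7   -4.3] [ 0.4  0.6 -1. ] [ -2.7  18.4  -0.3  -0.3 -72.   88.6]
```

View pics/scene_k.png

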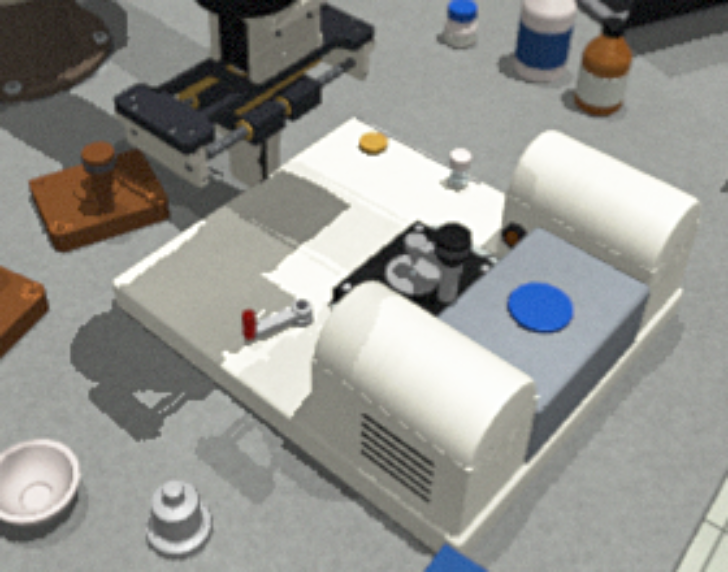

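Request:
{"fn": "apply_moves", "kwargs": {"targets": [[[0.15,0,0.8],[0,0,0.04],0],[[0,0,0.8],[0,0,0],0],[[0,0,0.8],[0,0,0],0],[[0,0,0.8],[0,0,0],0],[[0,0,0],[0,0,0],0]]}}

```text
time_s: 17.2
tcp_pos: [0.6143, -0.2157, 0.1212]
eef_rot: [-179.7, 1.1, -4.6]
contact_force: [0.0, -0.3, -0.5]
gripper_width: 0.0007
```

```bash
python3 sp.py; python3 snap.py l scene wrist
```

```text
t 17.2 spec mm -10.8 -139.8 z 121.2 [-179.7    1.1   -4.6] [ 0.  -0.3 -0.5] 0.0006668756947850714
17.2 [ 0.6143 -0.2157  0.1212] [-179.7    1.1   -4.6] [ 0.  -0.3 -0.5] [ -2.4  24.4 -10.1  -0.4 -56.5  88.1]
```

View pics/scene_l.png

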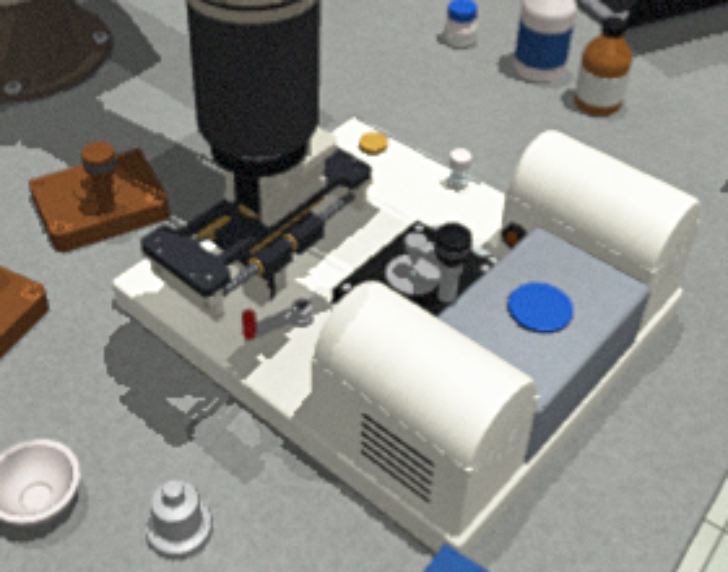

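View pics/wrist_l.png

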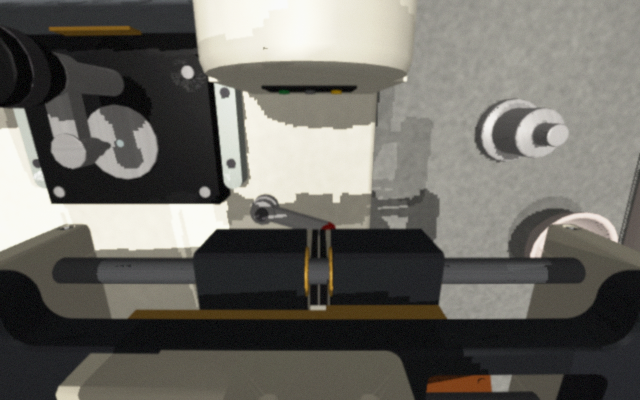

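```bash
cat >> h.py <<'E'
def S2W(P,o=(.6365,-.0773),a=-.0817):
    P=np.atleast_2d(np.array(P,float))/1e3;c,s=np.cos(a),np.sin(a);return np.c_[o[0]+c*P[:,0]-s*P[:,1],o[1]+s*P[:,0]+c*P[:,1],P[:,2]]
def knob(th,z): 
    p=np.radians(260)-th; return [-10+55*np.cos(p),-95+55*np.sin(p),z]
E
python3 - <<'E'
from h import *
for f in("w1.npz","wrist_d.npz","wrist_j.npz","wrist_l.npz","scene_l.npz","scene.npz","side.npz"):
    d,st=load(f)
    im=d["img"].astype(int);m=(im[...,2]>110)&(im[...,1]<60)&(im[...,0]<60)
    k,l,s,c=cv2.connectedComponentsWithStats(m.astype(np.uint8))
    print(f,[(c[i].round(1).tolist(),s[i].tolist()) for i in range(1,k) if s[i,4]>8])
    for th in(0,.1,.2,.3): print(th,proj(d,S2W([knob(th,74.5),knob(th,60),[-10,-95,52]]),st).round(1).tolist())
E
```

```text
w1.npz [([414.4, 79.7], [410, 75, 10, 11, 78]), ([501.6, 218.1], [498, 217, 9, 4, 16]), ([502.0, 223.2], [490, 216, 22, 12, 79]), ([486.1, 223.6], [482, 220, 8, 7, 19]), ([464.0, 225.9], [460, 225, 9, 3, 10]), ([358.5, 299.9], [355, 298, 7, 5, 14]), ([374.2, 302.9], [370, 298, 11, 11, 30])]
0 [[418.2, 74.0], [414.2, 75.8], [368.3, 67.6]]
0.1 [[416.7, 79.0], [412.7, 80.6], [368.3, 67.6]]
0.2 [[414.7, 83.8], [410.8, 85.2], [368.3, 67.6]]
0.3 [[412.3, 88.4], [408.6, 89.6], [368.3, 67.6]]
wrist_d.npz [([414.0, 84.8], [410, 81, 9, 9, 70]), ([508.0, 220.2], [505, 218, 6, 6, 15]), ([498.0, 223.2], [493, 220, 12, 7, 34]), ([490.6, 225.3], [488, 224, 6, 3, 11]), ([508.6, 225.3], [506, 224, 6, 4, 9]), ([363.6, 302.0], [360, 296, 10, 12, 28]), ([376.3, 303.7], [371, 300, 13, 9, 37])]
0 [[417.7, 79.2], [413.8, 80.8], [368.4, 72.9]]
0.1 [[416.2, 84.1], [412.3, 85.5], [368.4, 72.9]]
0.2 [[414.3, 88.9], [410.5, 90.0], [368.4, 72.9]]
0.3 [[411.9, 93.4], [408.3, 94.4], [368.4, 72.9]]
wrist_j.npz [([447.2, 89.9], [443, 86, 10, 10, 77]), ([513.4, 242.1], [485, 227, 55, 29, 661]), ([492.4, 295.8], [489,
[... 651 characters left out ...]
.6, 249.2], [294.9, 253.4], [315.9, 248.1]]
0.3 [[293.8, 247.6], [294.1, 251.8], [315.9, 248.1]]
scene.npz [([413.5, 115.1], [409, 113, 9, 5, 35]), ([295.2, 251.5], [294, 250, 4, 4, 12])]
0 [[296.9, 252.2], [297.1, 256.3], [315.9, 248.1]]
0.1 [[295.6, 250.7], [295.9, 254.9], [315.9, 248.1]]
0.2 [[294.6, 249.2], [294.9, 253.4], [315.9, 248.1]]
0.3 [[293.8, 247.6], [294.1, 251.8], [315.9, 248.1]]
side.npz [([332.6, 152.2], [331, 150, 4, 6, 12]), ([195.9, 289.9], [189, 284, 14, 13, 134])]
0 [[331.1, 148.8], [331.0, 152.1], [317.6, 162.4]]
0.1 [[332.3, 149.9], [332.1, 153.1], [317.6, 162.4]]
0.2 [[333.2, 151.0], [333.1, 154.2], [317.6, 162.4]]
0.3 [[334.1, 152.1], [333.9, 155.4], [317.6, 162.4]]
```

Request:
{"fn": "apply_moves", "kwargs": {"targets": [[[0.35,0.08,0],[0,0.1,0],0],[[0,0,0.5],[0,0,0],0],[[0,0,0.4],[0,0,0],0],[[0,0,0],[0,0,0],0]]}}

```text
time_s: 17.7
tcp_pos: [0.64, -0.2218, 0.0991]
eef_rot: [-179.9, -1.1, -4.4]
contact_force: [-0.5, -0.2, -0.3]
gripper_width: 0.0004
```

```bash
python3 sp.py; python3 snap.py m scene side
```

```text
t 17.7 spec mm 15.3 -143.7 z 99.1 [-179.9   -1.1   -4.4] [-0.5 -0.2 -0.3] 0.00035941316785492353
17.7 [ 0.64   -0.2218  0.0991] [-179.9   -1.1   -4.4] [-0.5 -0.2 -0.3] [ -2.7  26.7  -9.8  -0.1 -52.4  88.4]
```

View pics/scene_m.png

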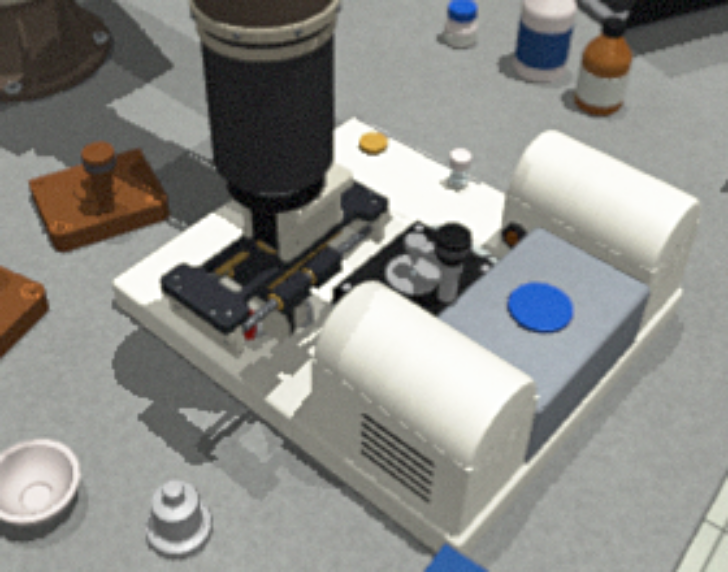

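Request:
{"fn": "apply_moves", "kwargs": {"targets": [[[-0.15,0,0.35],[0,-0.1,0],0],[[0,0,0.2],[0,0,0],0],[[0,0,0],[0,0,0],0]]}}

```text
time_s: 18.1
tcp_pos: [0.6367, -0.2218, 0.0807]
eef_rot: [-179.9, -0.7, -4.4]
contact_force: [0.0, 0.3, -0.6]
gripper_width: 0.0004
```

```bash
python3 sp.py
```

```text
t 18.1 spec mm 12.0 -144.0 z 80.7 [-179.9   -0.7   -4.4] [ 0.   0.3 -0.6] 0.00038544647253696914
```

Request:
{"fn": "apply_moves", "kwargs": {"targets": [[[-0.2,0,0.1],[0,0,0],0],[[-0.2,0,0],[0,0,0],0],[[-0.2,0,0],[0,0,0],0]]}}

```text
time_s: 18.4
tcp_pos: [0.6119, -0.22, 0.0758]
eef_rot: [-179.9, -0.7, -4.3]
contact_force: [1.0, 0.1, -0.1]
gripper_width: 0.0003
```

```bash
python3 sp.py
```

```text
t 18.4 spec mm -12.8 -144.2 z 75.8 [-179.9   -0.7   -4.3] [ 1.   0.1 -0.1] 0.0003147318679271742
```

Request:
{"fn": "apply_moves", "kwargs": {"targets": [[[-0.15,0,0],[0,0,0],0],[[-0.15,0,0],[0,0,0],0],[[-0.15,0,0],[0,0,0],0],[[-0.15,0,0],[0,0,0],0]]}}

```text
time_s: 18.8
tcp_pos: [0.5947, -0.2121, 0.0767]
eef_rot: [-179.5, -1.8, -4.4]
contact_force: [11.9, 11.1, -10.4]
gripper_width: 0.0009
```

```bash
python3 sp.py; python3 snap.py n scene side
```

```text
t 18.8 spec mm -30.6 -137.8 z 76.7 [-179.5   -1.8   -4.4] [ 11.9  11.1 -10.4] 0.0008775355353522463
18.8 [ 0.5947 -0.2121  0.0767] [-179.5   -1.8   -4.4] [ 11.9  11.1 -10.4] [ -2.2  24.2 -17.6  -0.6 -46.4  88.2]
```

View pics/scene_n.png

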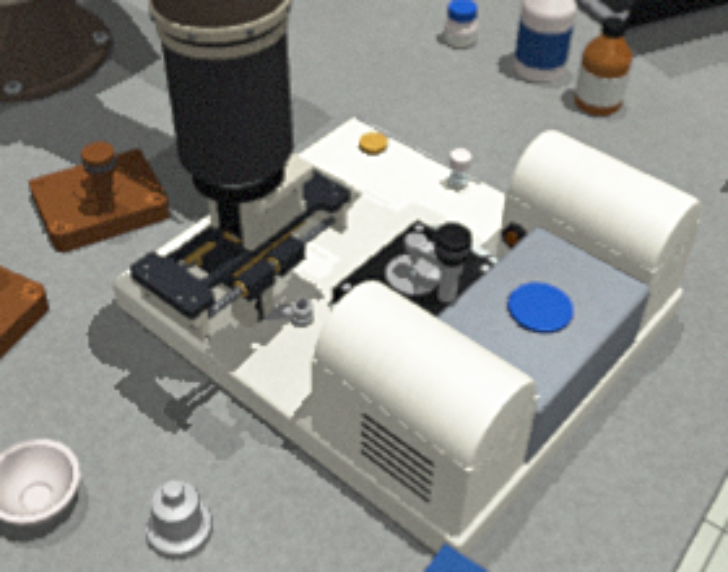

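View pics/side_n.png

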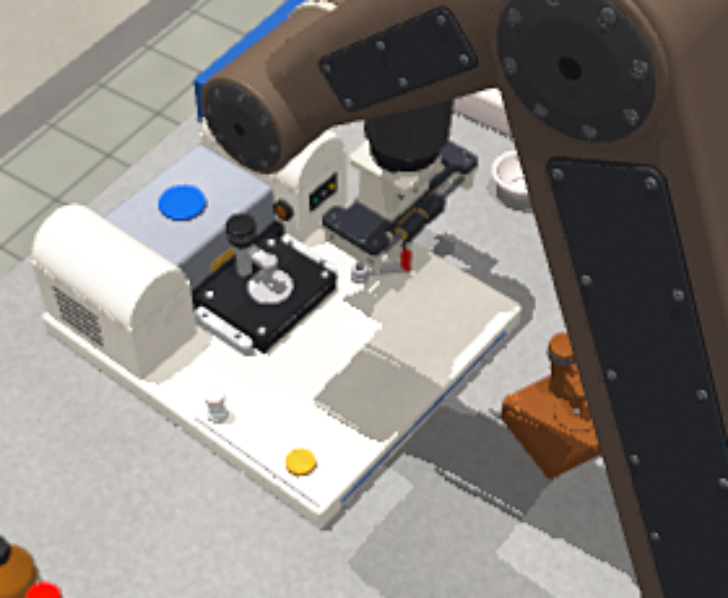

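Request:
{"fn": "apply_moves", "kwargs": {"targets": [[[0.15,0,0],[0,0,0],0],[[0.15,0,0],[0,0,0],0]]}}

```text
time_s: 19.1
tcp_pos: [0.6064, -0.2124, 0.0784]
eef_rot: [-179.5, -1.9, -4.3]
contact_force: [-0.6, -0.3, 0.2]
gripper_width: 0.0005
```

```bash
python3 sp.py; python3 snap.py o scene side wrist; python3 - <<'E'
from h import *
d,st=load("side_o.npz");c=cv2.resize(d["img"][120:190,290:380],None,fx=7,fy=7,interpolation=cv2.INTER_CUBIC);cv2.imwrite("pics/o1.png",c)
E
```

```text
t 19.1 spec mm -19.0 -137.1 z 78.4 [-179.5   -1.9   -4.3] [-0.6 -0.3  0.2] 0.0004709427855043379
19.1 [ 0.6064 -0.2124  0.0784] [-179.5   -1.9   -4.3] [-0.6 -0.3  0.2] [ -2.2  24.9 -16.1  -0.6 -47.2  88.3]
```

View pics/o1.png

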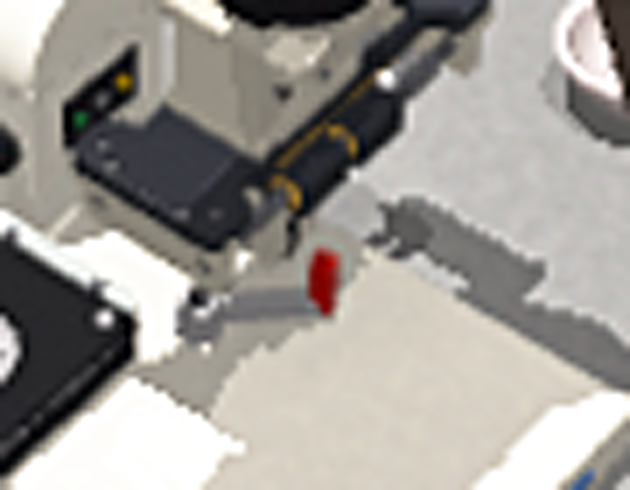

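View pics/wrist_o.png

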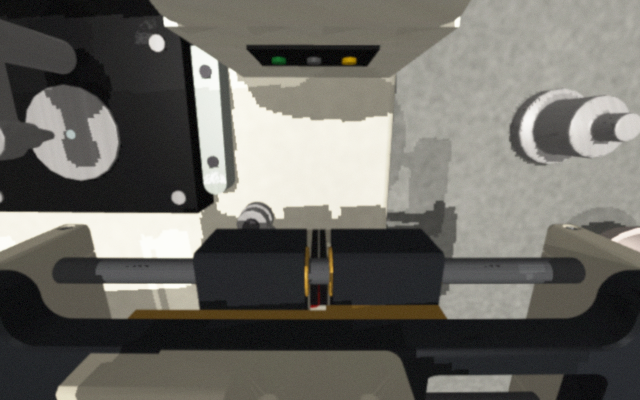

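```bash
cat > lev.py <<'E'
from h import *
import sys
for n in ("side","scene"):
    try: d,st=load(f"{n}_{sys.argv[1]}.npz")
    except Exception as e: continue
    im=d["img"].astype(int);m=(im[...,2]>90)&(im[...,1]<50)&(im[...,0]<50)
    ths=np.arange(0,3.0,.01); pr=np.vstack([proj(d,S2W(knob(t,63)),st) for t in ths])
    k,l,s,c=cv2.connectedComponentsWithStats(m.astype(np.uint8))
    for i in range(1,k):
        e=np.hypot(*(pr-c[i]).T); j=e.argmin()
        if s[i,4]>5 and e[j]<8: print(n,c[i].round(1),s[i].tolist(),"theta",ths[j].round(2),"err",e[j].round(1),"K",np.round(knob(ths[j],63)[:2],1))
E
python3 lev.py o; python3 lev.py e; python3 lev.py n
```

```text
side [335.5 159.5] [334, 156, 4, 9, 26] theta 0.68 err 0.1 K [ -51.5 -131.1]
side [332.6 154.1] [332, 151, 2, 8, 14] theta 0.2 err 0.8 K [ -30.1 -146.2]
scene [295.4 255. ] [294, 250, 4, 11, 36] theta 0.08 err 1.0 K [ -23.8 -148.2]
side [335.7 159.6] [334, 156, 4, 8, 27] theta 0.68 err 0.1 K [ -51.5 -131.1]
```

Request:
{"fn": "apply_moves", "kwargs": {"targets": [[[0.1,0.4,0],[0,0.1,0],0],[[0,0.4,0.05],[0,0.05,0],0],[[0,0,0],[0,0,0],0]]}}

```text
time_s: 19.55
tcp_pos: [0.6067, -0.2478, 0.0752]
eef_rot: [-179.5, -3.0, -4.3]
contact_force: [-0.4, -0.5, -0.7]
gripper_width: 0.0006
```

```bash
python3 sp.py
```

```text
t 19.55 spec mm -15.7 -172.3 z 75.2 [-179.5   -3.    -4.3] [-0.4 -0.5 -0.7] 0.0005934231979832811
```

Request:
{"fn": "apply_moves", "kwargs": {"targets": [[[-0.35,0,0],[0,-0.2,0],0],[[-0.35,0,0],[0,-0.15,0],0],[[-0.3,0,0],[0,0,0],0],[[0,0,0],[0,0,0],0]]}}

```text
time_s: 19.95
tcp_pos: [0.5612, -0.246, 0.0732]
eef_rot: [-179.5, 0.2, -4.5]
contact_force: [0.2, -0.1, -0.3]
gripper_width: 0.0001
```

```bash
python3 sp.py
```

```text
t 19.95 spec mm -61.2 -174.3 z 73.2 [-179.5    0.2   -4.5] [ 0.2 -0.1 -0.3] 0.00014626141299343455
```

Request:
{"fn": "apply_moves", "kwargs": {"targets": [[[0.05,-0.15,-0.04],[0,0,0],0],[[0,-0.15,0],[0,0,0],0],[[0,-0.1,0],[0,0,0],0]]}}

```text
time_s: 20.25
tcp_pos: [0.5648, -0.229, 0.0759]
eef_rot: [-179.5, 0.1, -4.5]
contact_force: [0.8, 0.5, -0.3]
gripper_width: 0.0005
```

```bash
python3 sp.py
```

```text
t 20.25 spec mm -59.1 -157.0 z 75.9 [-1.795e+02  1.000e-01 -4.500e+00] [ 0.8  0.5 -0.3] 0.0005175072100253612
```

Request:
{"fn": "apply_moves", "kwargs": {"targets": [[[-0.05,-0.16,0],[0,0,0],0],[[-0.08,-0.16,0],[0,0,0],0],[[-0.06,-0.17,0],[0,0,0],0]]}}

```text
time_s: 20.55
tcp_pos: [0.5547, -0.2087, 0.0753]
eef_rot: [-179.7, 0.6, -4.4]
contact_force: [-0.1, -0.8, 0.4]
gripper_width: 0.0003
```

```bash
python3 sp.py; python3 snap.py p side scene; python3 lev.py p
```

```text
t 20.55 spec mm -70.8 -137.7 z 75.3 [-179.7    0.6   -4.4] [-0.1 -0.8  0.4] 0.00027229536781595866
20.55 [ 0.5547 -0.2087  0.0753] [-179.7    0.6   -4.4] [-0.1 -0.8  0.4] [ -2.   22.3 -20.9  -0.5 -47.3  87.9]
scene [295.  239.4] [293, 235, 5, 10, 30] theta 1.01 err 0.2 K [ -60.9 -115.7]
```

View pics/side_p.png

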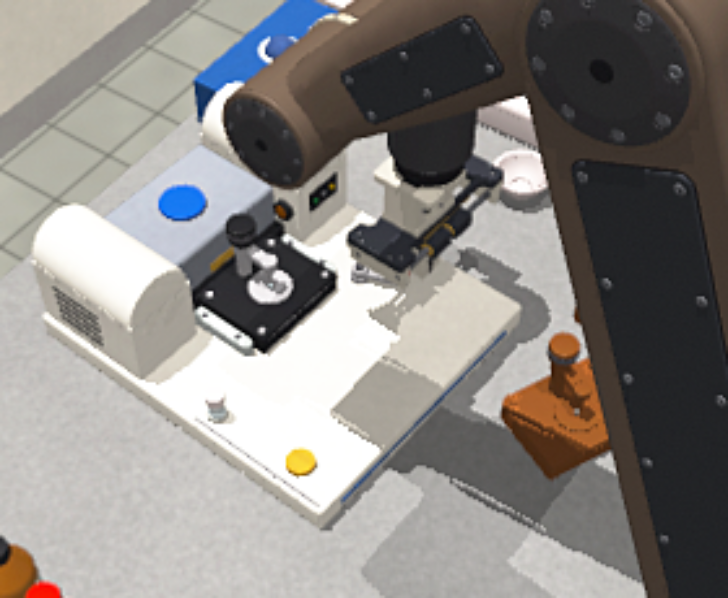

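View pics/scene_p.png

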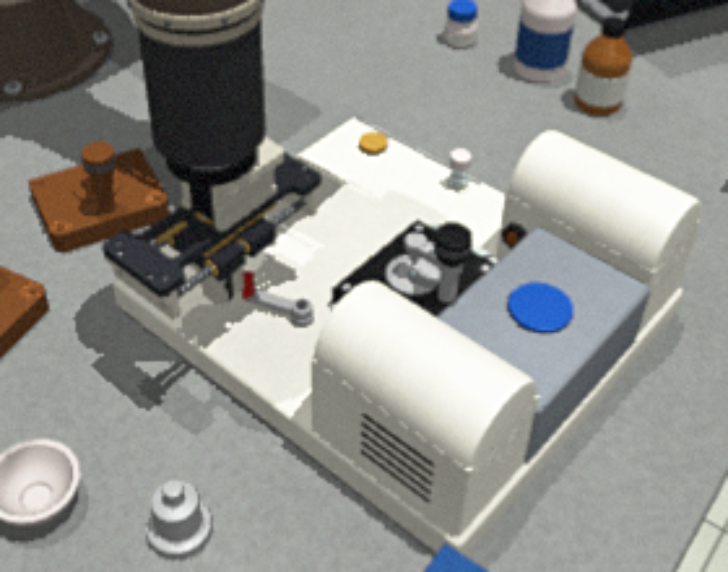

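Request:
{"fn": "apply_moves", "kwargs": {"targets": [[[0.1,0.12,0],[0,0,0],0],[[0.1,0,0],[0,0,0],0],[[0,-0.1,0],[0,0,0],0],[[0,-0.15,0],[0,0,0],0],[[0,-0.17,0],[0,0,0],0]]}}

```text
time_s: 21.15
tcp_pos: [0.567, -0.1966, 0.0756]
eef_rot: [-179.6, 0.4, -4.4]
contact_force: [-0.8, -1.0, -0.8]
gripper_width: 0.0003
```

```bash
python3 sp.py
```

```text
t 21.15 spec mm -59.6 -124.5 z 75.6 [-179.6    0.4   -4.4] [-0.8 -1.  -0.8] 0.0003384038436667792
```

Request:
{"fn": "apply_moves", "kwargs": {"targets": [[[-0.03,-0.17,0],[0,0,0],0],[[0,-0.17,0],[0,0,0],0],[[0,-0.17,0],[0,0,0],0],[[0.03,-0.17,0],[0,0,0],0],[[0.05,-0.15,0],[0,0,0],0]]}}

```text
time_s: 21.65
tcp_pos: [0.5725, -0.1601, 0.0763]
eef_rot: [-179.6, 0.3, -4.4]
contact_force: [1.2, -2.1, -0.7]
gripper_width: 0.0003
```

```bash
python3 sp.py; python3 snap.py q side scene; python3 lev.py q
```

```text
t 21.65 spec mm -57.0 -87.7 z 76.3 [-179.6    0.3   -4.4] [ 1.2 -2.1 -0.7] 0.0002987019032469031
21.65 [ 0.5725 -0.1601  0.0763] [-179.6    0.3   -4.4] [ 1.2 -2.1 -0.7] [  2.9  22.3 -20.9  -0.5 -47.1  83.1]
side [323.9 174.4] [323, 171, 3, 8, 20] theta 1.95 err 1.6 K [-56.8 -66.1]
scene [312.  229.5] [312, 226, 1, 8, 8] theta 2.03 err 0.3 K [-54.3 -62.4]
```

View pics/scene_q.png

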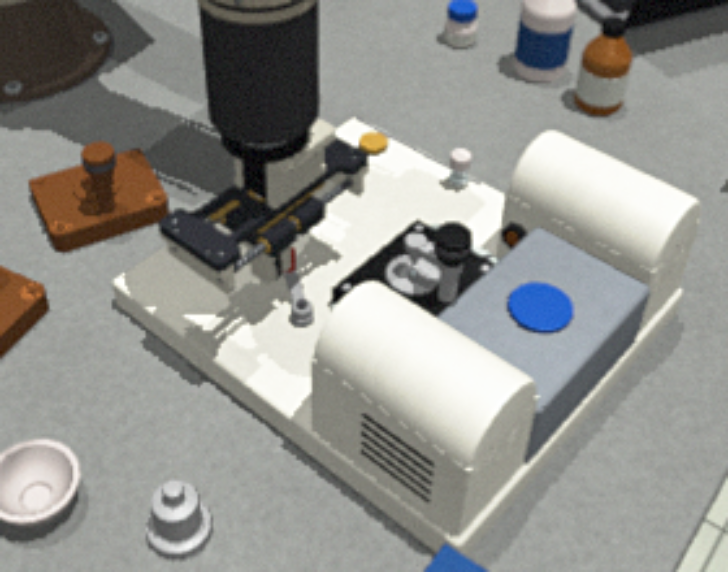

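View pics/side_q.png

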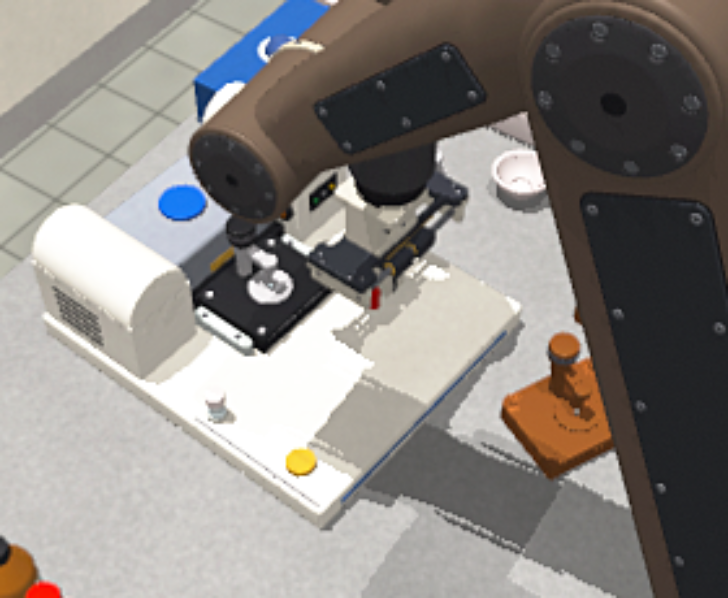

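Request:
{"fn": "apply_moves", "kwargs": {"targets": [[[0,0.2,0],[0,0,0],0],[[-0.4,0,0],[0,0,0],0],[[-0.4,0,0],[0,0,0],0],[[0,0,0],[0,0,0],0]]}}

```text
time_s: 22.15
tcp_pos: [0.5389, -0.1666, 0.0757]
eef_rot: [-179.6, 0.3, -4.3]
contact_force: [-0.7, 0.2, 1.4]
gripper_width: 0.0004
```

```bash
python3 sp.py
```

```text
t 22.15 spec mm -90.0 -96.9 z 75.7 [-179.6    0.3   -4.3] [-0.7  0.2  1.4] 0.00041136941003692154
```

Request:
{"fn": "apply_moves", "kwargs": {"targets": [[[0,-0.36,0],[0,0,0.04],0],[[0,-0.36,0],[0,0,0],0],[[0,-0.33,0],[0,0,0],0],[[0,0,0],[0,0,0],0]]}}

```text
time_s: 22.55
tcp_pos: [0.5437, -0.1243, 0.0764]
eef_rot: [-179.6, 0.3, -4.7]
contact_force: [0.4, 0.7, -0.3]
gripper_width: 0.0004
```

```bash
python3 sp.py
```

```text
t 22.55 spec mm -88.6 -54.4 z 76.4 [-179.6    0.3   -4.7] [ 0.4  0.7 -0.3] 0.00041954244078918197
```

Request:
{"fn": "apply_moves", "kwargs": {"targets": [[[0.15,0,0],[0,0,0],0],[[0.15,0,0],[0,0,0],0],[[0.12,-0.1,0],[0,0,0],0],[[0.12,-0.12,0],[0,0,0],0]]}}

```text
time_s: 22.95
tcp_pos: [0.566, -0.1168, 0.0758]
eef_rot: [-179.6, 0.5, -4.7]
contact_force: [-4.4, 2.9, 3.4]
gripper_width: 0.0004
```

```bash
python3 sp.py
```

```text
t 22.95 spec mm -67.1 -45.1 z 75.8 [-179.6    0.5   -4.7] [-4.4  2.9  3.4] 0.00038291640172610834
```

Request:
{"fn": "apply_moves", "kwargs": {"targets": [[[0.14,-0.09,0],[0,0,0],0],[[0.15,-0.09,0],[0,0,0],0],[[0.16,-0.07,0],[0,0,0],0]]}}

```text
time_s: 23.25
tcp_pos: [0.5833, -0.1073, 0.0742]
eef_rot: [-179.6, 0.9, -4.8]
contact_force: [-1.8, 0.6, 0.7]
gripper_width: 0.0006
```

```bash
python3 sp.py; python3 snap.py s side scene; python3 lev.py s
```

```text
t 23.25 spec mm -50.6 -34.2 z 74.2 [-179.6    0.9   -4.8] [-1.8  0.6  0.7] 0.0005504424266839245
23.25 [ 0.5833 -0.1073  0.0742] [-179.6    0.9   -4.8] [-1.8  0.6  0.7] [  8.   22.6 -20.6  -0.8 -47.6  77.7]
scene [322.5 229.6] [321, 225, 4, 10, 35] theta 2.52 err 0.0 K [-33.8 -45.4]
```

View pics/side_s.png

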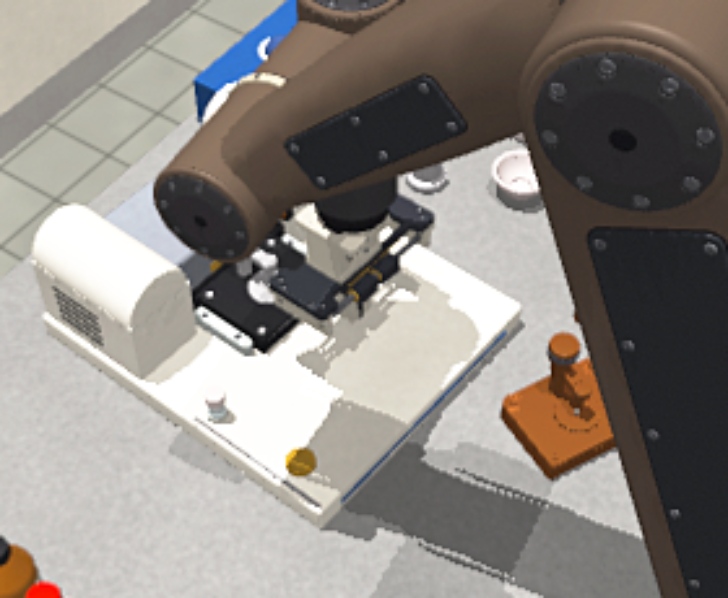

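Request:
{"fn": "apply_moves", "kwargs": {"targets": [[[0.15,0,0],[0,0,0],0],[[0.15,0,-0.02],[0,0,0],0],[[0.15,0,0],[0,0,0],0]]}}

```text
time_s: 23.65
tcp_pos: [0.6032, -0.1092, 0.0749]
eef_rot: [-179.6, 0.8, -4.8]
contact_force: [-1.6, 0.5, 0.3]
gripper_width: 0.0005
```

```bash
python3 sp.py
```

```text
t 23.65 spec mm -30.6 -34.5 z 74.9 [-179.6    0.8   -4.8] [-1.6  0.5  0.3] 0.0004679181749099796
```

Request:
{"fn": "apply_moves", "kwargs": {"targets": [[[0.1,0,0],[0,0,0],0],[[0.07,0,0],[0,0,0],0]]}}

```text
time_s: 23.85
tcp_pos: [0.6079, -0.1099, 0.0743]
eef_rot: [-179.6, 1.2, -4.9]
contact_force: [-16.9, 7.9, 11.9]
gripper_width: 0.0003
```

```bash
python3 sp.py; python3 snap.py t side scene; python3 lev.py t
```

```text
t 23.85 spec mm -25.8 -34.8 z 74.3 [-179.6    1.2   -4.9] [-16.9   7.9  11.9] 0.00028334245526996145
23.85 [ 0.6079 -0.1099  0.0743] [-179.6    1.2   -4.9] [-16.9   7.9  11.9] [  7.4  24.6 -17.   -0.9 -49.4  78.3]
scene [330.6 232.7] [329, 229, 5, 9, 32] theta 2.94 err 0.0 K [-11.5 -40. ]
```

View pics/scene_t.png

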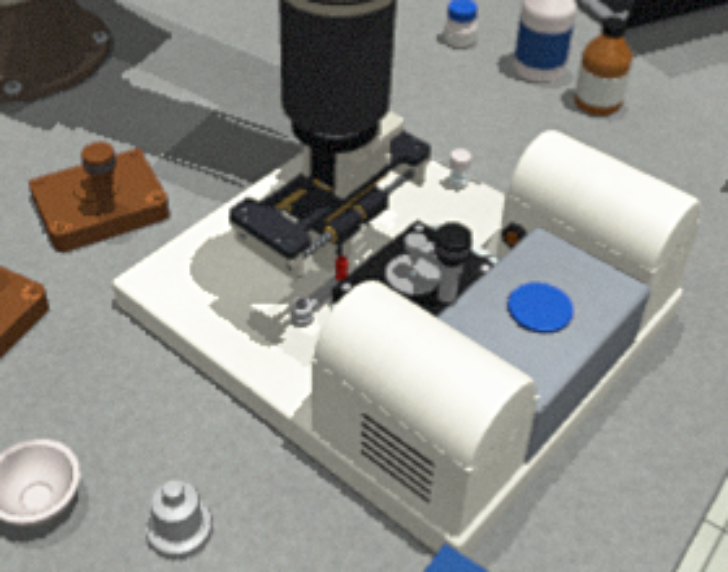

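Hard stop reached at about 17 N; the camera gives θ≈2.94. I back off, rise and check.

Request:
{"fn": "apply_moves", "kwargs": {"targets": [[[-0.25,0,0],[0,0,0],0],[[-0.5,0,0],[0,0,0],0],[[-0.6,0,-0.3],[0,0,0],0],[[-0.5,0,-1],[0,0,0],0],[[0,0,-1],[0,0,0],0]]}}

```text
time_s: 24.45
tcp_pos: [0.5309, -0.1055, 0.1645]
eef_rot: [-179.7, 1.6, -4.9]
contact_force: [1.4, 0.6, 0.8]
gripper_width: 0.0006
```

Request:
{"fn": "apply_moves", "kwargs": {"targets": [[[0,0,-1],[0,0,0],0],[[0,0,-1],[0,0,0],0],[[0,0,-0.5],[0,0,0],0],[[0,0,0],[0,0,0],0]]}}

```text
time_s: 24.85
tcp_pos: [0.5357, -0.1074, 0.2767]
eef_rot: [-179.7, 0.6, -4.9]
contact_force: [-0.3, 1.0, -1.0]
gripper_width: 0.0002
```

```bash
python3 sp.py; python3 snap.py u side scene wrist; python3 lev.py u;  python3 - <<'E'
from h import *
d,st=load("wrist_u.npz")
c=cv2.resize(d["img"][0:200,150:470],None,fx=2.5,fy=2.5,interpolation=cv2.INTER_CUBIC);cv2.imwrite("pics/u1.png",c)
for P in ([0,65,62],[0,-65,62],[10,74,54],[10,-74,54],[-10,-40,74.5],[-10,-95,52]): print(P,((proj(d,S2W(P),st)[0]-[150,0])*2.5).round(0))
d,st=load("scene_u.npz");cv2.imwrite("pics/u2.png",cv2.resize(d["img"][180:270,260:400],None,fx=5,fy=5,interpolation=cv2.INTER_CUBIC))
E
```

```text
t 24.85 spec mm -98.0 -38.2 z 276.7 [-179.7    0.6   -4.9] [-0.3  1.  -1. ] 0.00022507288732288185
24.85 [ 0.5357 -0.1074  0.2767] [-179.7    0.6   -4.9] [-0.3  1.  -1. ] [  8.9   7.6 -12.   -0.5 -70.9  76.4]
side [306.2 171. ] [304, 167, 5, 9, 34] theta 2.94 err 0.4 K [-11.5 -40. ]
scene [330.9 232.9] [330, 229, 3, 9, 22] theta 2.96 err 0.1 K [-10.4 -40. ]
[0, 65, 62] [206. 239.]
[0, -65, 62] [480. 237.]
[10, 74, 54] [191. 218.]
[10, -74, 54] [498. 216.]
[-10, -40, 74.5] [427. 259.]
[-10, -95, 52] [539. 260.]
```

View pics/u1.png

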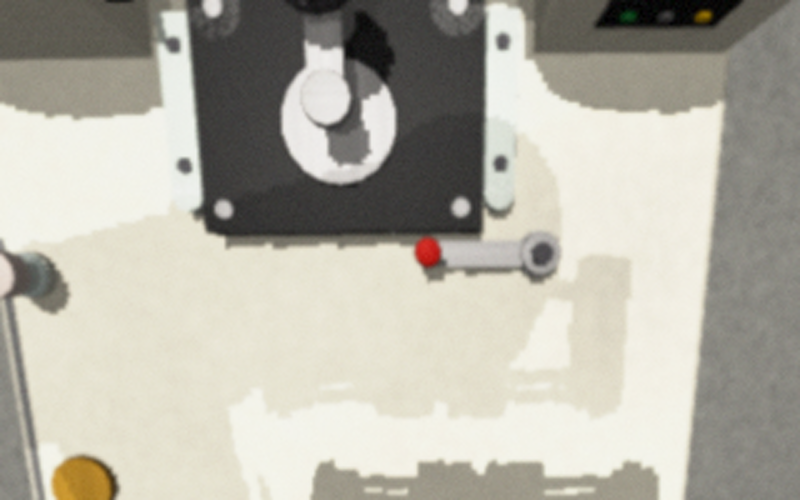

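View pics/u2.png

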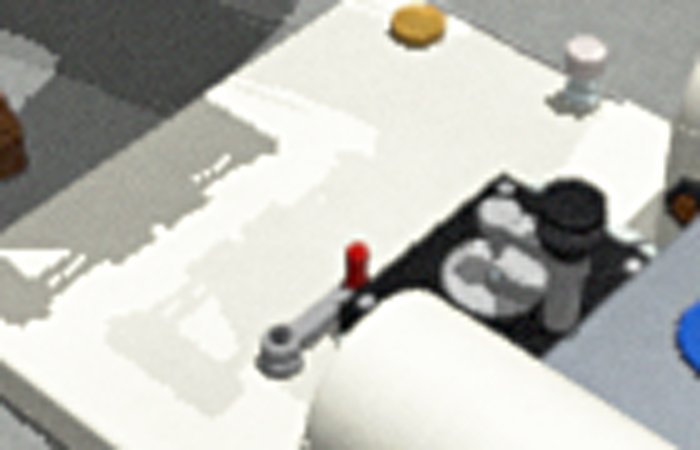

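View pics/side_u.png

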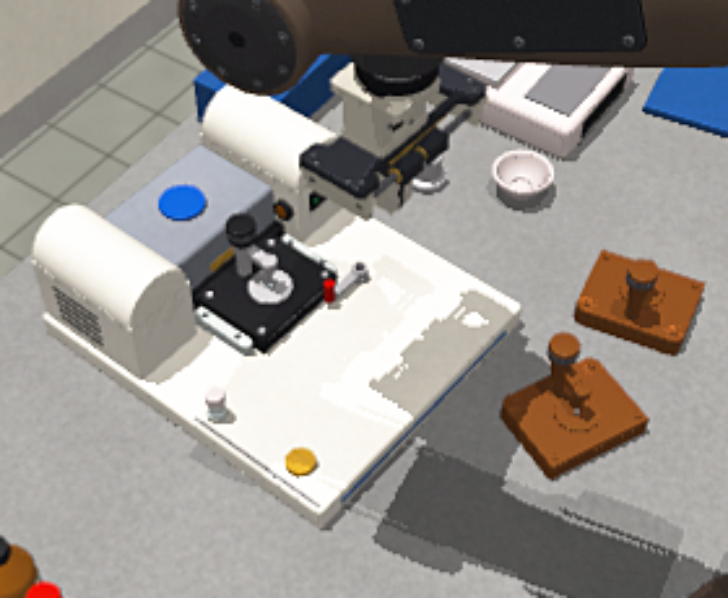

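Request:
{"fn": "apply_moves", "kwargs": {"targets": [[[0.7,-0.3,0],[0,-0.05,0],0],[[0.7,-0.3,0],[0,0,0],0],[[0.5,-0.3,0],[0,0,0],0],[[0,0,0],[0,0,0],0],[[0,0,0],[0,0,0],0]]}}

```text
time_s: 25.5
tcp_pos: [0.6117, -0.0772, 0.2621]
eef_rot: [-179.8, 2.1, -5.0]
contact_force: [-0.6, 0.0, -0.6]
gripper_width: 0.0005
```

```bash
python3 sp.py; python3 snap.py v wrist;  python3 - <<'E'
from h import *
d,st=load("wrist_v.npz")
cv2.imwrite("pics/v1.png",cv2.resize(d["img"][0:230,170:470],None,fx=2.6,fy=2.6,interpolation=cv2.INTER_CUBIC))
E
```

```text
t 25.5 spec mm -24.7 -1.9 z 262.1 [-179.8    2.1   -5. ] [-0.6  0.  -0.6] 0.000533489672964498
25.5 [ 0.6117 -0.0772  0.2621] [-179.8    2.1   -5. ] [-0.6  0.  -0.6] [ 10.5  15.7  -3.5  -0.8 -72.7  74.8]
```

View pics/v1.png

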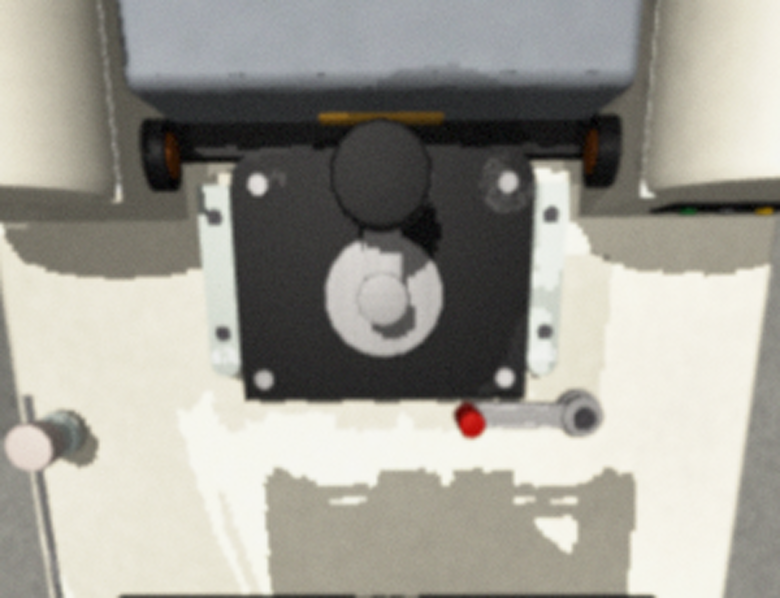

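```bash
sed -e 's/w1.npz/wrist_v.npz/' -e 's/^S=.*/S=np.array([[10,74,54],[10,-74,54],[-10,-95,53],[-10,-40,74.5]])\/1e3/' -e 's/^us=.*/us=(np.array([[228,378],[542,376],[582,413],[470,421]])+.5)\/2.6-.5+[170,0]/' -e 's/um=.*/um=(np.array([[246,400],[525,398]])+.5)\/2.6-.5+[170,0]/' fit.py > fitv.py; python3 fitv.py
python3 - <<'E'
from h import *
d,st=load("wrist_v.npz")
c=d["img"][35:80,225:415].astype(float); c=np.clip(c*3,0,255).astype(np.uint8)
cv2.imwrite("pics/v2.png",cv2.resize(c,None,fx=4,fy=4,interpolation=cv2.INTER_CUBIC))
E
```

```text
[ 0.6381 -0.0769 -0.0731  0.6897 -0.0821 -0.08  ] [-4.19 -4.58]
[[-1.2, -0.3], [-0.2, -1.3], [0.5, 0.5], [0.9, 1.3], [-0.6, 0.0], [0.6, 0.0]]
module in spec 51.924701186722395 -1.3976393031079168 -0.39585037911409027
[ 6.388e-01 -7.580e-02 -7.390e-02  6.905e-01 -8.080e-02 -8.070e-02
  9.916e-01  4.000e-04  4.200e-03] [-4.24 -4.62]
[[-0.5, -0.3], [-0.4, -1.3], [0.1, 0.4], [0.8, 1.2], [-0.2, 0.0], [0.2, 0.0]]
module in spec 51.907773130804564 -1.1494199324112224 -0.38523768419320736
```

View pics/v2.png

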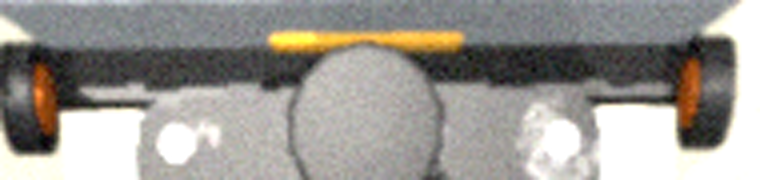

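```bash
python3 - <<'E'
from plant import r
print(r.close_job(), r.get_state()["time_s"])
E
```

```text
the job is handed in; nothing more can be done
the job is handed in; nothing more can be done
```

The module is home against the rear stop and the lock lever is shut. I handed the job in after about 26 s of the 72 s.

I first pushed the module from its right side with two finger pads, which centred and squared it. I then pushed it on its front face through the gap. At the stop it took 15 to 17 N without moving further. I swept the lever round in three pushes to its hard stop, then lifted the arm clear.

**Last checks, from the camera pictures:**
- **Module:** about x = 51.9 mm and y = −1 mm in the spectrometer's frame, 0.4° from square, with no gap visible at the stop.
- **Lever:** 2.94 rad from the side camera and 2.96 rad from the scene camera; fully shut is 2.97.
- **Other things:** the vial, puck, bowl and die looked unmoved in the final pictures. I checked this only by eye and did not measure it. I did not check the two bottles and the jar on the left.

**What disagreed or went less smoothly:**
- **Side push:** it left the module 4 mm too far left, which I corrected during the front push.
- **First lever push:** it reached about 19 N because the knob stuck to the fingers. I backed off and followed the knob's arc instead.
- **Earlier picture:** one before the last suggested the module was 1 to 2 mm short of the stop. The closer view did not confirm that.

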